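# Hang the second pot arm on a slotted display stand

## Robot

A 7-joint arm with a two-finger parallel gripper is mounted at the origin on the work surface; the furniture and walls round the work are solid. World frame = base frame: x ahead of the robot, y to its left, z up, the work surface at z = 0. Lengths are in mm, angles in rad, forces in N, time in s.
With the tool pointing down it reaches from about 425 to 1025 mm from the base axis. Payload 9.4 kg.
Tool frame: the origin (TCP) lies midway between the tips of the shut fingers; the grasp point (between the pads) lies 19 mm behind it (grip_point_offset is the distance from the TCP to the grasp point, in mm); z points along the fingers, y is the direction in which the jaws open and shut (so a half turn about z gives the same grasp; the last joint's range is limited). The gripper opens to 85 mm and grips with 20 to 120 N. Pads are 22 mm wide; open, the fingers measure 114 mm over their backs; the gripper's body (76 mm by 85 mm) begins 54 mm behind the grasp point. The pads swing forward as they close: fully open they stand 13 mm farther back than shut.
Start: joints at [1.273, 0.599, -0.003, 1.599, 0.002, 0.943, -0.08], TCP at [158.772, -707.401, 207.675] pointing down, gripper open.
Joint ranges: [-2.57, 2.57], [-0.35, 1.97], [-1.29, 1.29], [0.11, 2.56], [-1.05, 4.19], [0.11, 1.86], [-2.63, 2.63]. Speed limits (rad/s): [2.22, 2.22, 3.01, 3.01, 3.14, 3.14, 3.14].

## Interface

Orientations are given as [roll, pitch, yaw] about the fixed x, y, z axes, in that order (R = Rz(yaw) Ry(pitch) Rx(roll)).
In Python, from station import * gives the robot as it stands. The module is installed in compiled form; this text tells all that it offers.
- The arm moves only by the tool play_rows, never from a script. Its arguments are lists of equal length, an entry for each row: "delta_pos": the shift along the tool's x, y, z in mm, a list of three; "twist": the turn, a rotation vector about the tool's x, y, z in rad, a list of three; "grip": the gripper command: -1 is shut, 1 is fully open, values between are in proportion. In form: {"delta_pos": [[tx, ty, tz], ...], "twist": [[rx, ry, rz], ...], "grip": [grip, ...]}. A call has 1 to 5 rows; each row shifts and turns the pose as measured when the row begins, along the tool's axes as they then stand; what a row does not reach is not made up. A row lasts 1/8 s, in which the tool goes at most 62.5 mm and 10.7 degrees, less where a joint would pass 70% of its speed; a pose out of reach is approached as far as the arm can. A call is refused whole if a number of a shift passes 62.5 or a number of a turn 0.188, either way. A call with a gripper value outside its range is refused whole. The fingers move at their own pace and stop on an object; the grip force is fixed at half the most. Time passes only in rows, so rows that do not move let the fingers close. It gives the time, the measured TCP pose, the force and the opening at its end, in the units of the state.
- state(): the state, without advancing time (a new reading comes with each control period).
- read_camera(name): name is "side" or "top"; returns a dict with "pixels" (400x640x3 uint8, red, green, blue), "K" (3x3 intrinsics, pixels), "R" (3x3) and "t" (3): a world point X has camera coordinates R X + t. Camera axes: x right, y down, z forward; pixel columns grow to the right and rows downward; lengths in mm; the calibration is good to about 2 mm. A picture is of the moment at which its call begins. There is no depth.
- hand_in(): hands the job in, once; it reports no verdict.
The state is a dict: "clock": time; "q": joint angles; "joint_vel": joint speeds; "joint_efforts": joint torques, N m; "tcp_pos": TCP position; "eef_rot": TCP orientation; "ft_force": force on the tool from outside, world axes, zero at the start; "ft_torque": the same for the moment, N m; "grip_width": finger opening in mm.
Only numpy, scipy, OpenCV 4.12 (cv2) and the standard library are available. Lean on these libraries where they do the work, as an engineer would, in place of code of your own. Each camera call takes 0.05 s, during which the arm holds its last target.

## Task

Hang the loose pot arm on the stand's empty slotted upright, in the slots that put it level with the arm already fitted on the other upright: hook both claws in, then press it down until it snaps home. Then stand the small empty clay pot upright on its tray, and leave the pot that already stands on the other arm, the ribbon reels and the duck where they are.

Things in the scene. Friction and masses are not known exactly. Their poses are not given: they have to be found in the camera images.
- pot_arm: Loose pot arm, dark steel, about 0.25 kg: a round tray (74 mm across, 3 mm thick, thin rim 6 mm high) with an upright heel plate (6 mm thick along y, 48 mm deep along x, 72 mm high) joined to its edge, L-shaped. It starts standing on the table on its tray. Origin: centre of the tray's underside; x from tray to heel, z up. The heel's front edge, 90 mm from the origin, bears two claws.
- heel_grip (a point): Point to grip the loose arm: in the mid-thickness of its heel, 30 mm behind the front edge, 17 mm below the top and 55 mm above the tray's underside. The tray's centre is 60 mm from it along -x. Axes as pot_arm.
- heel_seat (a point): Point on the loose arm's heel: front edge, just under the neck of the lower claw, 30 mm ahead (+x) of heel_grip and 33 mm below it. The claws are alike, 30 mm apart in height, 6 mm wide, and stick out 9.5 mm. A claw's neck runs 6 mm up from this point; 4 mm out, its nose hangs 7 mm below it, so it is 13 mm high over all. Axes as pot_arm.
- tray_top (a point): Centre of the upper face of the loose arm's tray, 60 mm behind (-x) heel_grip and 52 mm below it. Axes as pot_arm.
- stand: Fixed display stand. Origin on the table, under the front faces of its two slotted aluminium uprights, midway; x away from the robot into the stand, y left, z up. Uprights 36 mm wide at y = 75 (has an arm) and y = -75 mm (empty). Wooden base 270 mm wide, 18 mm high, to 105 mm before the faces; wooden top shelf with plants, underside 345 mm up, overhanging the faces by 55 mm.
- slot_seat (a point): Where the loose arm belongs: middle of the lower edge, on the front face, of the lower of its two slots in the empty upright, 130 mm above the table. Axes as the stand's. At home heel_seat is here within about 1 mm and the axes agree. Slots are 8 mm wide, 20 mm high, one every 30 mm; the face is 3 mm thick. Claws go in along +x with the arm 7 to 14 mm above home, then it moves down.
- slot_upper (a point): Centre of the upper of the two slots, 40 mm above slot_seat. A spring strip behind the face stops the claws some 3 to 8 mm above home; a downward press of about 8 to 18 N snaps them past it, then the slots' lower edges stop the arm and the strip holds it. Upright and shelf leave no room for a gripper pointing straight down at the heel: lean the tool back, away from the stand, 30 to 45 degrees.
- fitted_tray (a point): Centre of the upper face of the tray of the fixed arm on the left upright, which is just like the loose one, at the level wanted.
- pot_mid (a point): Centre, half-way up, of the small empty terracotta pot that starts on the table: 49 mm across the rim, 32 mm across the foot, 38 mm high; its foot is 19 mm below this point. z up. The rim band is the top 12 mm. About 0.06 kg.
- other_pot: The terracotta pot (58 mm across, 45 mm high, origin under its foot) that stands loose on the tray of the fitted arm, left of the empty upright; not to be disturbed.
- ribbon: Reel of gold ribbon, 68x60x22 mm, lying on the table before the stand, left of its middle; origin under its middle; not to be disturbed.
- spool: Reel of red ribbon, 72x70x30 mm, lying on the table before the stand, right of its middle; origin under its middle; not to be disturbed.
- duck: Yellow rubber duck, 56x46x42 mm, on the table between the robot and the stand; origin under its middle; not to be disturbed.
There are look-alikes about, which are no part of the job. What is shaped like the part that bears pot_mid but turquoise is not meant.

How it is judged (in metres and radians):
On the way, in this order (a step that is already met when the one before it is completed fails the run):
1. the arm hangs level with the other one, both claws hooked and snapped home (x of heel_seat in the frame of slot_seat between -0.003 and 0.003 m and y of heel_seat in the frame of slot_seat between -0.003 and 0.003 m and z of heel_seat in the frame of slot_seat between -0.003 and 0.002 m and angle between the z axis of heel_seat and the z axis of slot_seat, either way round below 0.08 rad and angle between the x axis of heel_seat and the x axis of slot_seat, either way round below 0.08 rad), for 0.2 s.
2. the small pot stands on the arm's tray (z of pot_mid in the frame of tray_top between 0.014 and 0.024 m and horizontal distance between pot_mid and tray_top below 0.018 m and angle between pot_mid's own z axis and vertical below 0.15 rad), for 0.2 s.
At the end, for the whole second after the job is handed in: The arm is home on the empty upright, level with the fitted one: its seat point within 3 mm of the slot's edge in depth and sideways, under 2 mm above it, aligned within 0.08 rad. The small pot stands upright (0.15 rad) on its tray, within 18 mm of the tray's centre; neither is held (all of step 1 and all of step 2); the robot touches nothing.
It fails at once if the pot on the other arm is disturbed (distance of other_pot from where it was at the start of the episode above 0.02 m).
It fails at once if a ribbon reel or the duck is disturbed (distance of any of ribbon, spool, duck from where it was at the start of the episode above 0.03 m).
It also fails if it takes over 72 s, if anything falls off the work surface, if the arm or the gripper's body presses on something with over 40 N, if the wrist force passes 120 N, or if a joint passes its speed limit or range.

## Working session

There is one attempt and no reset: what is moved stays moved. The work goes in short steps, Python scripts to look and compute and a tool call to move; the robot and the scene stay as the last step left them, time stands still between calls to the robot, and variables do not carry over. Pictures are saved under pics/ and viewed, and the job is handed in when it is done.

Besides the shell and the picture viewer there is one more tool, called after "Request:" by a JSON object that holds its "fn" and its "kwargs". play_rows: Moves the arm, as the interface text tells. Its arguments: {"type":"object","properties":{"delta_pos":{"type":"array","items":{"type":"array","items":{"type":"number"}}},"twist":{"type":"array","items":{"type":"array","items":{"type":"number"}}},"grip":{"type":"array","items":{"type":"number"}}},"required":["delta_pos","twist","grip"]}

```bash
mkdir -p pics; python3 - <<'E'
from station import *
import cv2,numpy as np
s=state();print(s)
for n in("side","top"):
    c=read_camera(n);print(n,c["K"],c["R"],c["t"]);cv2.imwrite(f"pics/{n}0.png",c["pixels"][:,:,::-1])
    np.savez(f"{n}0.npz",**c)
E
```

```text
{'clock': 0.0, 'q': array([ 1.27329817,  0.60013972, -0.00256294,  1.60015096,  0.00178214,
        0.94293877, -0.07980407]), 'joint_vel': array([-0.00108129,  0.00089132, -0.00111709, -0.00145559,  0.00053973,
        0.00033796, -0.00027095]), 'joint_efforts': array([ 9.93772164e-05, -7.76469111e+01,  1.56454235e+00, -2.58018529e+01,
        1.22119483e-02,  8.95645644e-03,  1.71786417e-05]), 'tcp_pos': array([ 158.65897228, -706.87596736,  206.7986517 ]), 'eef_rot': array([-3.13996280e+00,  1.23434621e-04,  2.20858477e-01]), 'ft_force': array([ 0.72192347, -0.37226707, -1.07209997]), 'ft_torque': array([-0.0181241 , -0.0204328 , -0.02771053]), 'grip_width': 85.42698233095075}
side [[400.88449399   0.         328.57511982]
 [  0.         400.88449399 201.75180115]
 [  0.           0.           1.        ]] [[-0.93684138 -0.34902966  0.02250605]
 [-0.218635    0.53418902 -0.81660323]
 [ 0.27299626 -0.7699483  -0.57676048]] [ 459.27618608  197.07353016 1014.26205542]
top [[390.52811505   0.         317.87263136]
 [  0.         390.52811505 196.86709922]
 [  0.           0.           1.        ]] [[ 0.00861256 -0.99993315 -0.0077152 ]
 [-0.99050419 -0.00747214 -0.13727936]
 [ 0.13721253  0.00882426 -0.99050232]] [  16.08272777  494.46519811 1005.57633254]
```

View pics/side0.png

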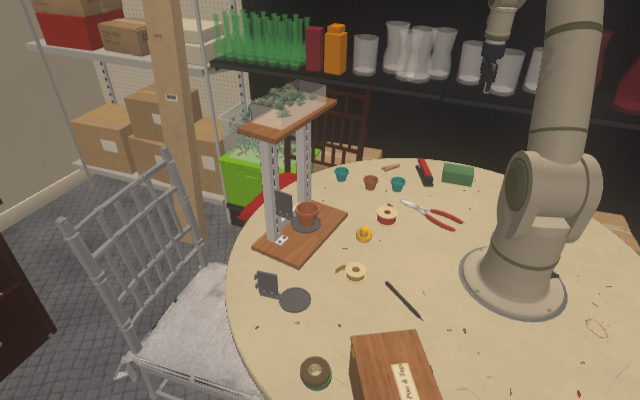

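View pics/top0.png

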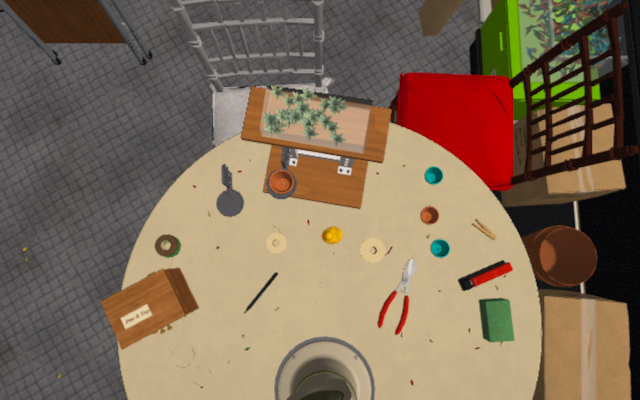

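```bash
cat > h.py <<'E'
import numpy as np,cv2
from scipy.spatial.transform import Rotation as Rot
def load(n):
    d=np.load(n+".npz");return {k:d[k] for k in d.files}
def proj(c,X):
    X=np.atleast_2d(X);p=X@c["R"].T+c["t"];p=p@c["K"].T;return p[:,:2]/p[:,2:]
def ray(c,u):
    d=np.linalg.inv(c["K"])@np.array([u[0],u[1],1.]);return -c["R"].T@c["t"],c["R"].T@d
def onz(c,u,z):
    o,d=ray(c,u);return o+d*(z-o[2])/d[2]
def tri(c1,u1,c2,u2):
    o1,d1=ray(c1,u1);o2,d2=ray(c2,u2);d1/=np.linalg.norm(d1);d2/=np.linalg.norm(d2)
    a,b=np.linalg.lstsq(np.c_[d1,-d2],o2-o1,rcond=None)[0]
    return (o1+a*d1+o2+b*d2)/2, np.linalg.norm(o1+a*d1-o2-b*d2)
def crop(c,x0,y0,w,h,s,name):
    im=c["pixels"][y0:y0+h,x0:x0+w,::-1]
    im=cv2.resize(im,None,fx=s,fy=s,interpolation=cv2.INTER_CUBIC)
    for i in range(0,w,10):
        cv2.putText(im,str(x0+i),(i*s,8),0,.3,(255,255,255),1); cv2.line(im,(i*s,10),(i*s,14),(255,255,255),1)
    for i in range(0,h,10):
        cv2.putText(im,str(y0+i),(0,i*s+4),0,.3,(255,255,255),1)
    cv2.imwrite("pics/"+name,im)
E
python3 - <<'E'
from h import *
s=load("side0");t=load("top0")
crop(s,240,250,90,65,8,"s_arm.png");crop(t,205,155,60,65,9,"t_arm.png")
crop(s,230,90,110,90,6,"s_st.png");crop(s,240,180,110,90,6,"s_st2.png");crop(t,235,80,160,130,5,"t_st.png")
E
```

```text
(no output)
```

View pics/s_arm.png

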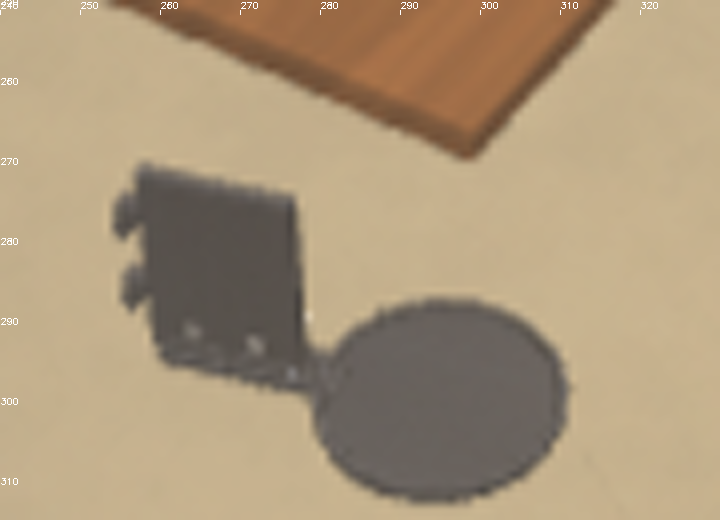

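View pics/t_arm.png

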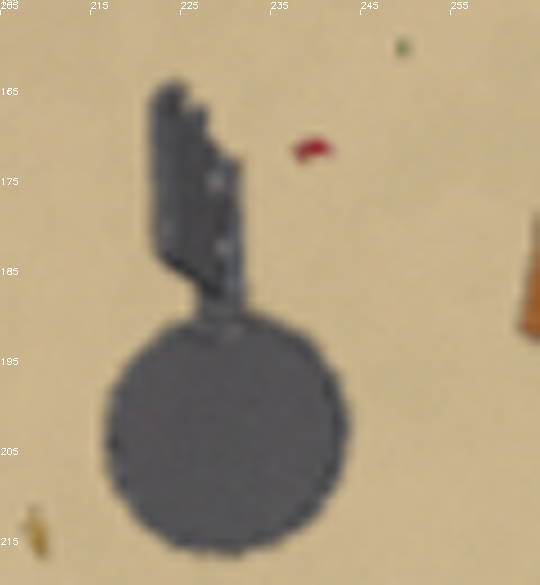

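View pics/s_st.png

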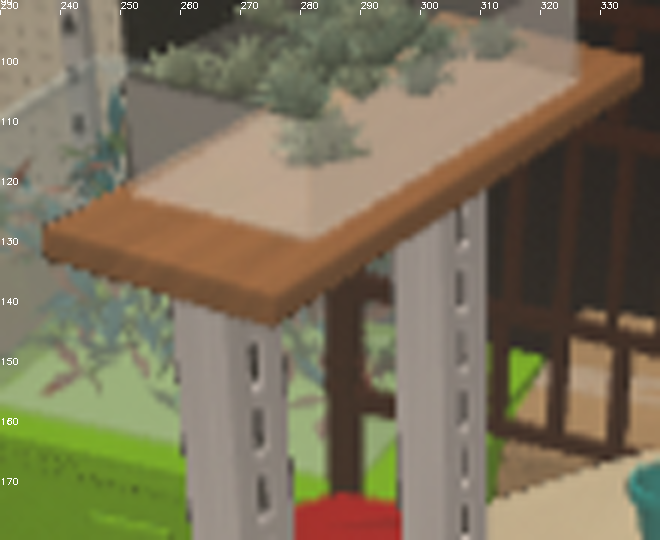

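View pics/s_st2.png

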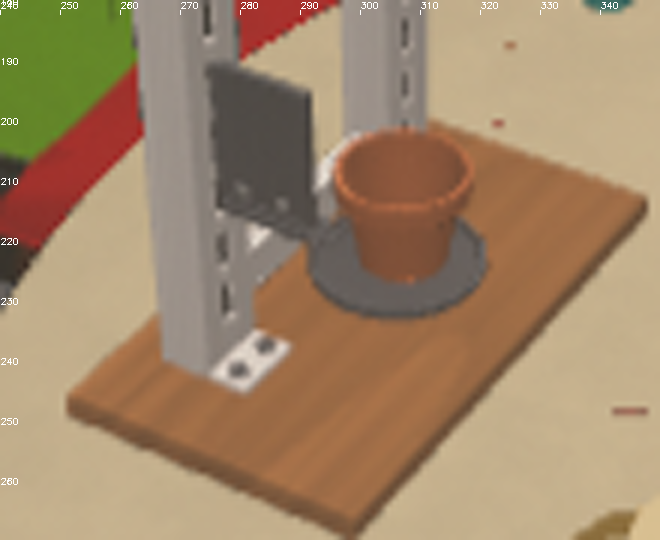

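View pics/t_st.png

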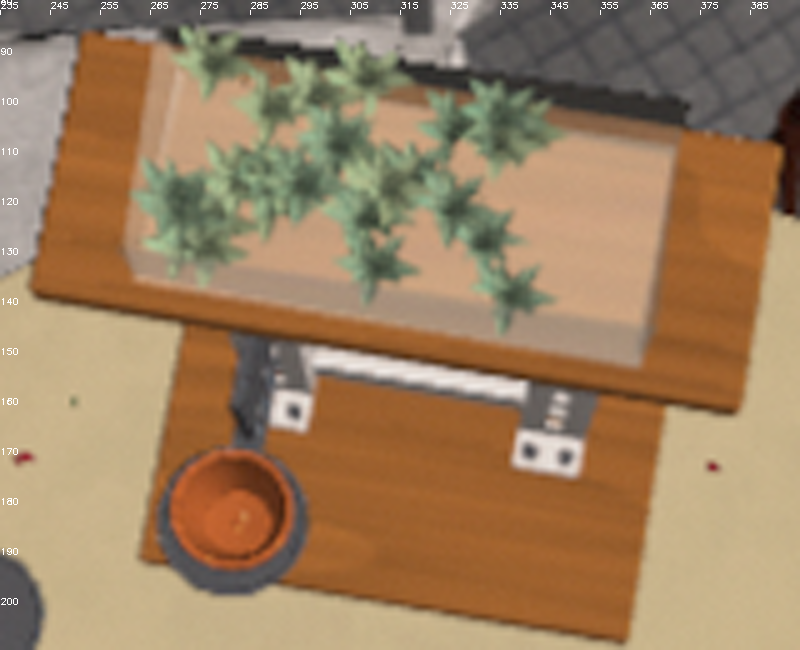

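```bash
cat > fit.py <<'E'
from h import *
from scipy.optimize import least_squares
def T(p,X):
    X=np.asarray(X,float);c,s=np.cos(p[2]),np.sin(p[2])
    return np.c_[p[0]+c*X[:,0]-s*X[:,1],p[1]+s*X[:,0]+c*X[:,1],X[:,2]]
def fit(p0,obs,cams):
    def r(p): return np.concatenate([(proj(cams[n],T(p,[X]))[0]-u) for n,X,u in obs])
    o=least_squares(r,p0,x_scale=[1,1,.01],loss="soft_l1");return o.x,o.fun.reshape(-1,2)
E
python3 - <<'E'
from fit import *
C={"side":load("side0"),"top":load("top0")};s,t=C["side"],C["top"]
print("cam",ray(s,(0,0))[0],ray(t,(0,0))[0])
# stand
p,r=fit([700,0,0],[("top",(-105,135,18),(263.4,192)),("top",(-105,-135,18),(360.6,208.4)),("side",(-105,135,18),(298.5,266.2)),("side",(-105,-135,18),(347.7,213.3)),("side",(0,93,18),(275.8,242.5))],C)
print("stand",p,"\n",r.round(1))
# arm
q,r=fit([600,250,0],[("side",(90,3,72),(257.5,270.6)),("side",(42,3,72),(276.6,274.4)),("side",(90,3,0),(260,295.2)),("side",(0,0,5),(295,300)),("top",(0,0,5),(230.3,202.9))],C)
print("arm",q,"\n",r.round(1))
pot=tri(s,(370.5,183),t,(429,215));print("pot",pot)
np.savez("fit0.npz",st=p,arm=q)
sl=[(0,-75+a,z+b) for z in range(70,330,30) for a in(-4,4) for b in(0,20)]
for n in C:
    im=C[n]["pixels"][:,:,::-1].copy();S=5;im=cv2.resize(im,None,fx=S,fy=S,interpolation=cv2.INTER_CUBIC)
    def dots(X,col):
        for u in proj(C[n],X): cv2.circle(im,tuple(int(v) for v in (u*S+S/2)),2,col,-1)
    dots(T(p,[(0,-75+a,z+b) for z in range(70,330,30) for a in(-4,4) for b in(0,20)]),(0,0,255))
    dots(T(p,[(0,75+a,z+b) for z in range(70,330,30) for a in(-4,4) for b in(0,20)]),(0,0,255))
    dots(T(p,[(0,y,z) for y in(-93,-57,57,93) for z in range(18,345,20)]),(255,0,0))
    dots(T(p,[(-55,y,345) for y in np.linspace(-150,150,20)]),(0,255,255))
    dots(T(p,[(-105,y,18) for y in np.linspace(-135,135,20)]),(0,255,255))
    a=np.linspace(0,6.28,30)
    dots(T(q,np.c_[37*np.cos(a),37*np.sin(a),0*a+6]),(0,255,0))
    dots(T(q,[(x,y,z) for x in(42,66,90) for y in(-3,3) for z in(0,36,72)]),(0,255,0))
    dots(T(q,[(99.5,y,z) for y in(-3,3) for z in(22-7,28,52-7,58)]),(0,0,255))
    x0,y0=(230,90) if n=="side" else (205,80)
    cv2.imwrite(f"pics/ov_{n}a.png",im[y0*S:y0*S+600,x0*S:x0*S+800])
    if n=="side":cv2.imwrite(f"pics/ov_{n}b.png",im[200*S:320*S,x0*S:x0*S+700])
E
```

```text
cam [196.46636105 835.95584311 735.58065894] [ 351.6536625    10.90289804 1064.02964024]
stand [ 5.89978321e+02  2.02324454e+01 -1.61297103e-01] 
 [[-0.8  0.3]
 [ 0.4  0.5]
 [ 0.1 -0.1]
 [ 0.2 -1.8]
 [-1.3 -0. ]]
arm [4.76810745e+02 2.60681866e+02 6.57690698e-02] 
 [[-0.3  0.2]
 [ 0.   1.1]
 [-0.4 -2.9]
 [ 0.2 -1.1]
 [-0.3  1.1]]
pot (array([ 447.4436748 , -279.06686264,   16.2668613 ]), np.float64(4.975368614721629))
```

View pics/ov_sidea.png

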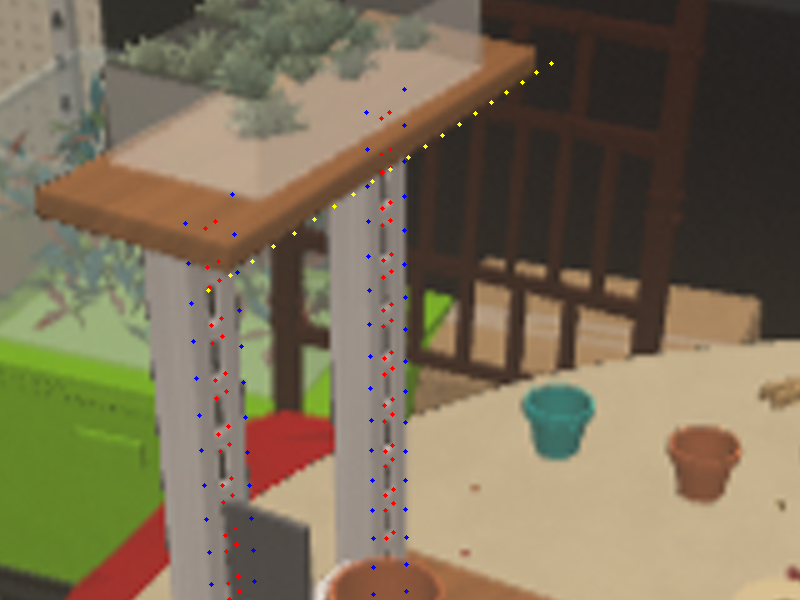

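View pics/ov_topa.png

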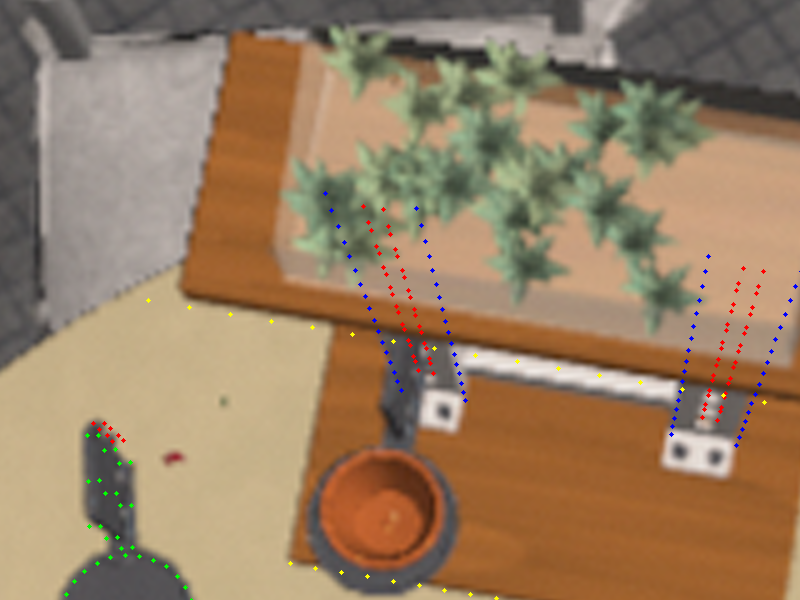

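View pics/ov_sideb.png

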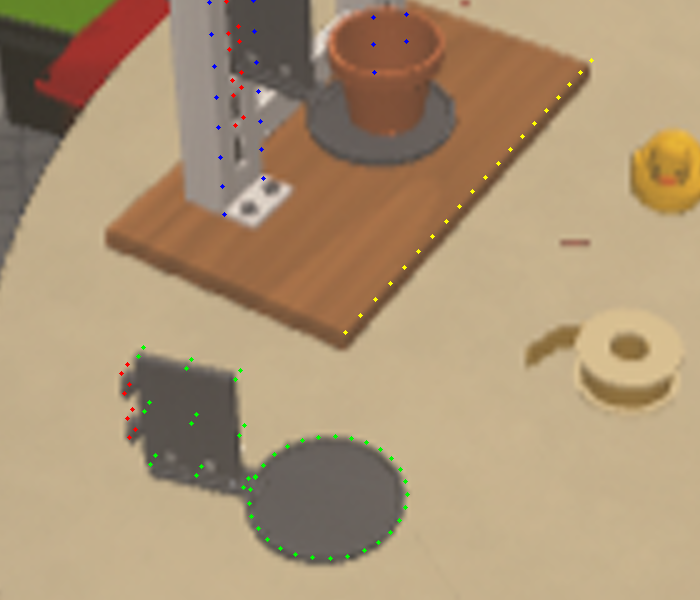

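```bash
python3 - <<'E'
from h import *
s=load("side0");t=load("top0")
crop(s,290,110,40,50,12,"c1.png");crop(s,290,158,40,50,12,"c2.png");crop(s,262,180,55,60,10,"c3.png");crop(t,255,140,115,75,7,"c4.png")
E
```

```text
(no output)
```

View pics/c1.png

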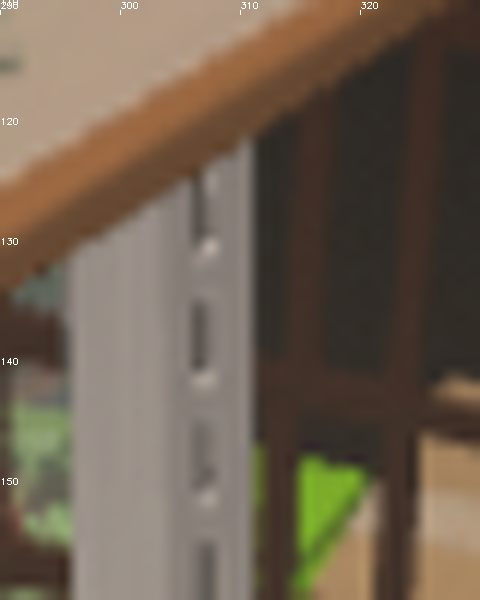

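View pics/c2.png

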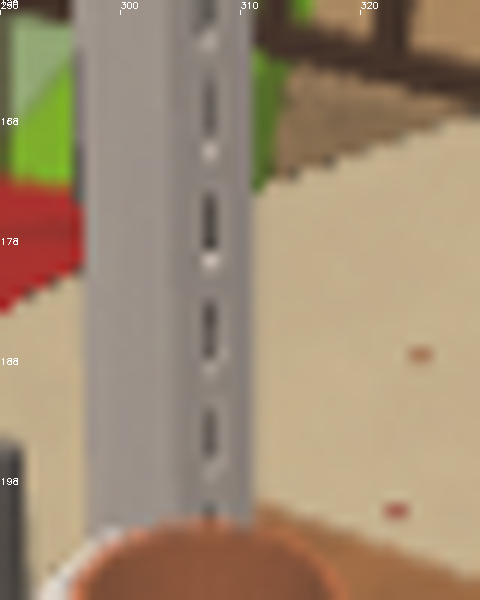

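View pics/c3.png

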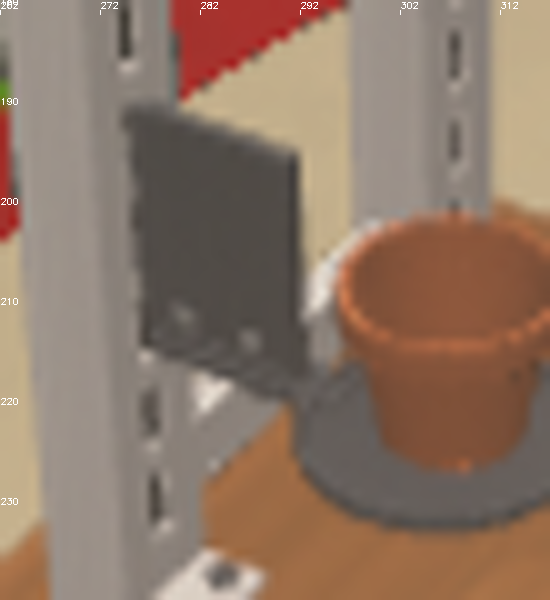

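View pics/c4.png

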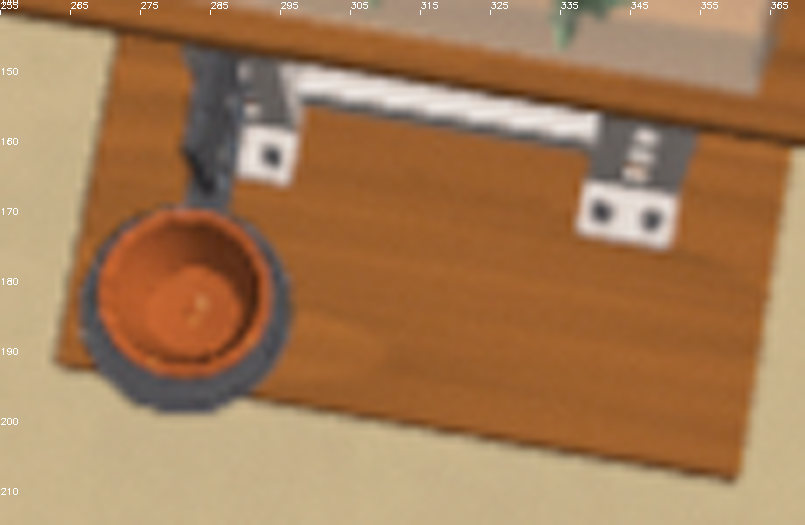

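```bash
cat > joint.py <<'E'
from fit import *
C={"side":load("side0"),"top":load("top0")}
S=[("side",(0,-75,130+30*k),None) for k in range(3)]
st=[("top",(-105,135,18),(262.8,191.2)),("top",(-105,-135,18),(359.5,207.6)),("side",(-105,135,18),(298.5,266.2)),("side",(-105,-135,18),(347.7,213.3)),
("side",(0,78,108),(275.3,213.8)),("side",(-48,78,180),(291.2,194.5)),("side",(-48,78,108),(292.2,218.5)),("side",(0,78,180),(274.6,191)),
("top",(-90,75,114),(281.1,183.2)),("side",(-90,75,114),(305.8,220.8))]
arm=[("side",(90,3,72),(257.1,270.3)),("side",(42,3,72),(276.3,274.2)),("side",(90,3,0),(259.8,295)),("side",(42,3,0),(277.8,299)),("side",(0,0,6),(294.6,299.6)),("top",(0,0,6),(229.8,202.5)),("top",(90,0,72),(223.2,164.4+1))]
if __name__=="__main__":
    # slot index
    st0=[590,20,-.161]
    print(proj(C["side"],T(st0,[(0,-75,130+30*k) for k in range(-1,8)])).round(1))
    bots=[197.3,188.5,179.8,171,161.5,151.7,141.8,131]
    for k0 in(1,2,3):
        sl=[("side",(0,-75,130+30*(k0-1+i)),(306.9-.06*i,b)) for i,b in enumerate(bots)]
        def res(p,w=1):
            r=[]
            for obs,P in((st+sl,p[:3]),(arm,p[3:6])):
                for n,X,u in obs:
                    o=p[6:8] if n=="side" else p[8:10]
                    r.append(proj(C[n],T(P,[X]))[0]+o-u)
            return np.r_[np.concatenate(r),p[6:]/1.0]
        o=least_squares(res,[590,20,-.16,477,260,.06,0,0,0,0],x_scale=[1,1,.01]*2+[1]*4,loss="soft_l1")
        print(k0,o.cost,o.x.round(3));
        if k0==2: print(res(o.x)[:-4].reshape(-1,2).round(1).tolist())
E
python3 joint.py
```

```text
[[307.4 187.9]
 [307.3 179.1]
 [307.2 170. ]
 [307.1 160.6]
 [307.  150.9]
 [306.9 140.9]
 [306.8 130.6]
 [306.7 119.9]
 [306.6 108.9]]
1 151.61921186673817 [ 5.93334e+02  1.44630e+01 -1.61000e-01  4.81533e+02  2.53058e+02
  6.50000e-02  1.51000e-01  4.17200e+00 -2.68400e+00  1.18000e-01]
2 232.85564353746878 [ 5.93690e+02  1.26720e+01 -1.62000e-01  4.81996e+02  2.51589e+02
  6.50000e-02  6.40000e-02  4.63100e+00 -3.27400e+00  2.47000e-01]
[[-0.7, -0.1], [1.0, 0.3], [-0.0, 2.2], [-0.2, 1.2], [0.7, 1.8], [-0.8, 3.7], [-0.9, 3.0], [-0.1, 1.6], [0.5, 0.1], [-0.1, 3.4], [0.2, -24.2], [0.2, -24.7], [0.1, -25.7], [0.1, -26.8], [0.1, -27.6], [0.0, -28.5], [-0.0, -29.6], [-0.1, -30.1], [0.1, 1.9], [0.1, 2.6], [-0.3, -1.3], [0.2, -0.6], [0.3, 0.3], [0.2, -0.1], [0.2, -0.5]]
3 316.76146516097464 [ 5.94155e+02  1.05010e+01 -1.63000e-01  4.82575e+02  2.49772e+02
  6.60000e-02 -4.20000e-02  5.20000e+00 -4.00000e+00  4.14000e-01]
```

```bash
sed -i 's/for k0 in(1,2,3)/for k0 in(-1,)/; s/if k0==2/if 1/' joint.py; python3 joint.py | tail -n 4
```

```text
[306.6 108.9]]
-1 9.379884036533133 [ 5.91651e+02  2.11460e+01 -1.57000e-01  4.78437e+02  2.61664e+02
  5.10000e-02  4.55000e-01  5.49000e-01 -1.35000e-01 -5.96000e-01]
[[-0.6, 0.1], [1.2, -0.1], [0.1, 0.5], [-0.1, -1.3], [0.5, -0.2], [-0.9, 1.6], [-1.0, 0.9], [-0.4, -0.5], [0.3, 0.3], [-0.0, 1.4], [0.3, -0.2], [0.2, 0.0], [0.2, -0.1], [0.2, -0.4], [0.1, -0.3], [0.1, -0.2], [0.0, -0.3], [-0.0, 0.2], [-0.1, 0.8], [0.0, 1.8], [-0.4, -2.4], [0.1, -1.5], [0.3, -0.3], [-0.4, 0.3], [-0.1, -0.0]]
```

```bash
python3 - <<'E'
import re
t=open("joint.py").read()
t=t.replace('("side",(90,3,0),(259.8,295)),("side",(42,3,0),(277.8,299)),','("side",(97,3,45),(254.8,279.3)),("side",(97,3,15),(256.1,288.3)),("top",(42,3,72),(222,182.5)),')
t=t.replace('("side",(-48,78,108),(292.2,218.5)),','').replace('("side",(0,78,108),(275.3,213.8)),','')
open("joint.py","w").write(t)
E
python3 joint.py | tail -n 3
python3 - <<'E'
from h import *
s=load("side0");t=load("top0")
crop(s,355,165,60,35,12,"p1.png");crop(t,405,190,60,70,8,"p2.png")
E
```

```text
-1 6.750304717199459 [ 5.91685e+02  2.12590e+01 -1.57000e-01  4.79162e+02  2.60814e+02
  6.10000e-02  4.74000e-01  5.49000e-01 -2.19000e-01 -6.14000e-01]
[[-0.7, 0.0], [1.1, -0.1], [0.0, 0.5], [-0.1, -1.3], [-1.0, 1.6], [-0.4, -0.5], [0.2, 0.2], [-0.1, 1.4], [0.3, -0.2], [0.2, 0.1], [0.2, -0.1], [0.2, -0.4], [0.1, -0.3], [0.1, -0.2], [0.0, -0.3], [-0.0, 0.2], [-0.3, 0.7], [-0.2, 1.5], [0.2, -0.7], [-0.1, -0.8], [0.2, 0.8], [0.1, -0.7], [-0.2, 0.0], [-0.2, -0.3]]
```

View pics/p1.png

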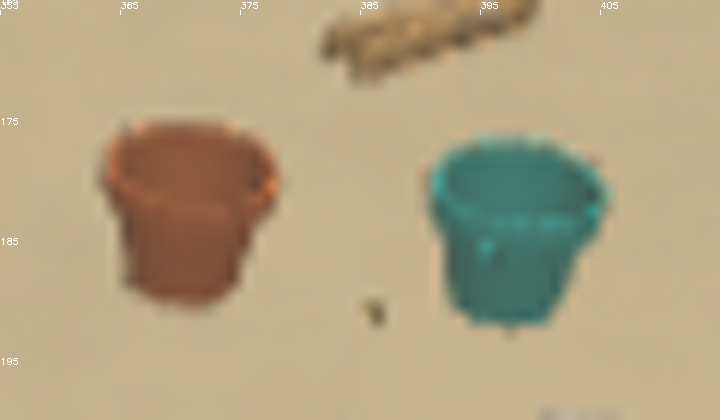

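View pics/p2.png

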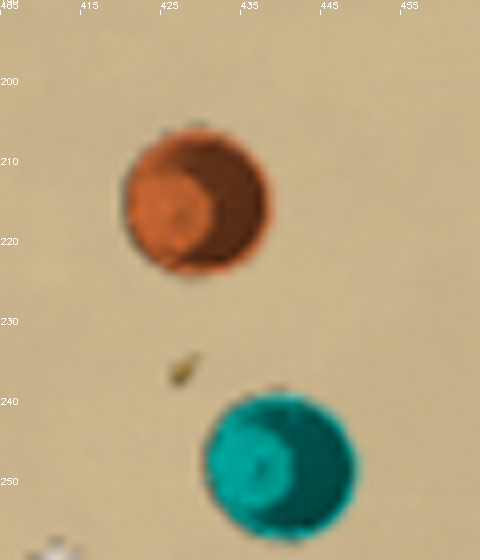

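```bash
cat > mv.py <<'E'
from station import *
from h import *
import json,sys
def lean(yaw,a,roll=0):
    y=np.array([0,-1,0.]);z=np.array([np.sin(a),0,-np.cos(a)]);x=np.cross(y,z)
    return Rot.from_euler("z",yaw)*Rot.from_matrix(np.c_[x,y,z])
def plan(p,R,n,grip,smax=60,rmax=.18,dec=0):
    s=state();p0=np.array(s["tcp_pos"]);R0=Rot.from_euler("xyz",s["eef_rot"])
    p=np.array(p,float);rv=(R0.inv()*R).as_rotvec();d=p-p0
    print("dist",np.linalg.norm(d).round(1),"rot",np.linalg.norm(rv).round(3),"need rows",max(np.linalg.norm(d)/smax,np.linalg.norm(rv)/rmax).round(2))
    D=[];W=[]
    for i in range(n):
        fr=i/n
        Ri=R0*Rot.from_rotvec(rv*fr)
        dd=Ri.inv().apply(d/n); k=min(1,smax/np.linalg.norm(d/n) if np.linalg.norm(d)>0 else 1)
        w=rv/n; kw=min(1,rmax/max(1e-9,np.linalg.norm(w)))
        D.append((dd*k).round(dec).tolist());W.append((w*kw).round(3).tolist())
    print(json.dumps({"delta_pos":D,"twist":W,"grip":[grip]*n}))
def st():
    s=state();print(s["clock"],"q",s["q"].round(2),"p",s["tcp_pos"].round(1),"r",s["eef_rot"].round(3),"F",s["ft_force"].round(1),"g",round(s["grip_width"],1))
E
python3 - <<'E'
from mv import *
s,t=load("side0"),load("top0")
print(tri(s,(370.4-.47,178.2-.55),t,(429.1+.22,214.9+.61)))
plan([380,-480,330],lean(.06,0),6,1)
E
```

```text
(array([ 446.67931993, -272.5637973 ,   40.74453816]), np.float64(0.8512342111409925))
dist 340.1 rot 0.161 need rows 5.67
{"delta_pos": [[44.0, -29.0, -20.0], [43.0, -30.0, -20.0], [43.0, -31.0, -20.0], [42.0, -32.0, -20.0], [41.0, -33.0, -21.0], [40.0, -34.0, -21.0]], "twist": [[-0.0, 0.0, 0.027], [-0.0, 0.0, 0.027], [-0.0, 0.0, 0.027], [-0.0, 0.0, 0.027], [-0.0, 0.0, 0.027], [-0.0, 0.0, 0.027]], "grip": [1, 1, 1, 1, 1, 1]}
```

Request:
{"fn": "play_rows", "kwargs": {"delta_pos": [[44,-29,-20],[43,-30,-20],[43,-31,-20],[42,-32,-20],[41,-33,-21]], "twist": [[0,0,0.027],[0,0,0.027],[0,0,0.027],[0,0,0.027],[0,0,0.027]], "grip": [1,1,1,1,1]}}

```text
clock: 0.72
tcp_pos: [343.6, -515.9, 305.9]
eef_rot: [-3.134, 0.005, 0.073]
ft_force: [0.8, -0.6, -1.0]
grip_width: 85.4
```

```bash
python3 - <<'E'
from mv import *
st();plan([430,-220,350],lean(.06,0),5,1)
E
```

```text
0.725 q [ 0.88  0.38  0.02  1.73 -0.01  1.04 -0.6 ] p [ 343.6 -515.9  305.9] r [-3.134  0.005  0.073] F [ 0.8 -0.6 -1. ] g 85.4
dist 311.4 rot 0.016 need rows 5.19
{"delta_pos": [[21.0, -56.0, -8.0], [21.0, -56.0, -8.0], [20.0, -56.0, -8.0], [20.0, -56.0, -8.0], [20.0, -56.0, -8.0]], "twist": [[-0.001, 0.001, 0.003], [-0.001, 0.001, 0.003], [-0.001, 0.001, 0.003], [-0.001, 0.001, 0.003], [-0.001, 0.001, 0.003]], "grip": [1, 1, 1, 1, 1]}
```

Request:
{"fn": "play_rows", "kwargs": {"delta_pos": [[21,-56,-8],[21,-56,-8],[20,-56,-8],[20,-56,-8],[20,-56,-8]], "twist": [[0,0,0.003],[0,0,0.003],[0,0,0.003],[0,0,0.003],[0,0,0.003]], "grip": [1,1,1,1,1]}}

```text
clock: 1.35
tcp_pos: [430.3, -220.6, 348.5]
eef_rot: [-3.135, 0.004, 0.059]
ft_force: [1.1, -0.6, 0.4]
grip_width: 85.3
```

Request:
{"fn": "play_rows", "kwargs": {"delta_pos": [[2,-60,0],[2,-60,0],[2,-60,0],[2,-60,0],[2,-60,0]], "twist": [[0,0,0],[0,0,0],[0,0,0],[0,0,0],[0,0,0]], "grip": [1,1,1,1,1]}}

```text
clock: 1.98
tcp_pos: [421.4, 89.3, 351.0]
eef_rot: [-3.136, 0.001, 0.06]
ft_force: [1.5, -1.3, 0.8]
grip_width: 85.4
```

```bash
python3 - <<'E'
from mv import *
st()
R=lean(.061,np.radians(40)); z=R.apply([0,0,1]); g=np.array([479.2,260.8,0])+Rot.from_euler("z",.061).apply([60,0,55])
print("tcp grasp",g+19*z); plan(g+19*z-170*z,R,5,1)
E
```

```text
1.975 q [ 0.02  0.09 -0.39  2.02  0.03  1.04 -1.89] p [421.4  89.3 351. ] r [-3.136e+00  1.000e-03  6.000e-02] F [ 1.5 -1.3  0.8] g 85.4
tcp grasp [551.27865402 265.20225952  40.44515558]
dist 248.2 rot 0.699 need rows 4.14
{"delta_pos": [[6.0, -33.0, 36.0], [1.0, -33.0, 37.0], [-4.0, -33.0, 36.0], [-9.0, -33.0, 36.0], [-14.0, -33.0, 34.0]], "twist": [[-0.001, 0.14, -0.001], [-0.001, 0.14, -0.001], [-0.001, 0.14, -0.001], [-0.001, 0.14, -0.001], [-0.001, 0.14, -0.001]], "grip": [1, 1, 1, 1, 1]}
```

Request:
{"fn": "play_rows", "kwargs": {"delta_pos": [[6,-33,36],[1,-33,37],[-4,-33,36],[-9,-33,36],[-14,-33,34]], "twist": [[0,0.14,0],[0,0.14,0],[0,0.14,0],[0,0.14,0],[0,0.14,0]], "grip": [1,1,1,1,1]}}

```text
clock: 2.6
tcp_pos: [441.6, 165.4, 242.8]
eef_rot: [3.131, -0.321, 0.048]
ft_force: [0.5, -0.2, -1.6]
grip_width: 85.7
```

```bash
cat > a.py <<'E'
from mv import *
R=lean(.061,np.radians(40)); z=R.apply([0,0,1]); g=np.array([479.2,260.8,0])+Rot.from_euler("z",.061).apply([60,0,55])
def go(back,n,grip=1,dec=0): plan(g+(19-back)*z,R,n,grip,dec=dec)
E
python3 - <<'E'
from a import *
st();go(60,4)
c=read_camera("side");cv2.imwrite("pics/s1.png",c["pixels"][:,:,::-1]);np.savez("side1.npz",**c)
c=read_camera("top");cv2.imwrite("pics/t1.png",c["pixels"][:,:,::-1]);np.savez("top1.npz",**c)
crop(c,180,120,120,110,6,"t1c.png")
E
```

```text
2.6 q [-0.73  0.14  0.14  2.34  0.39  0.42 -2.46] p [441.6 165.4 242.8] r [ 3.131 -0.321  0.048] F [ 0.5 -0.2 -1.6] g 85.7
dist 197.6 rot 0.378 need rows 3.29
{"delta_pos": [[6.0, -24.0, 43.0], [2.0, -24.0, 43.0], [-2.0, -24.0, 43.0], [-6.0, -23.0, 43.0]], "twist": [[0.004, 0.094, -0.002], [0.004, 0.094, -0.002], [0.004, 0.094, -0.002], [0.004, 0.094, -0.002]], "grip": [1, 1, 1, 1]}
```

View pics/s1.png

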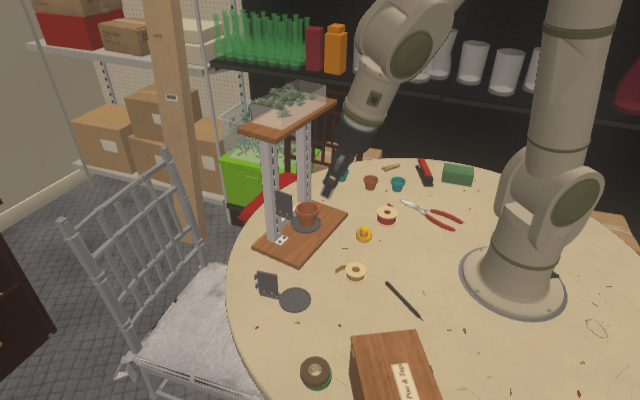

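View pics/t1c.png

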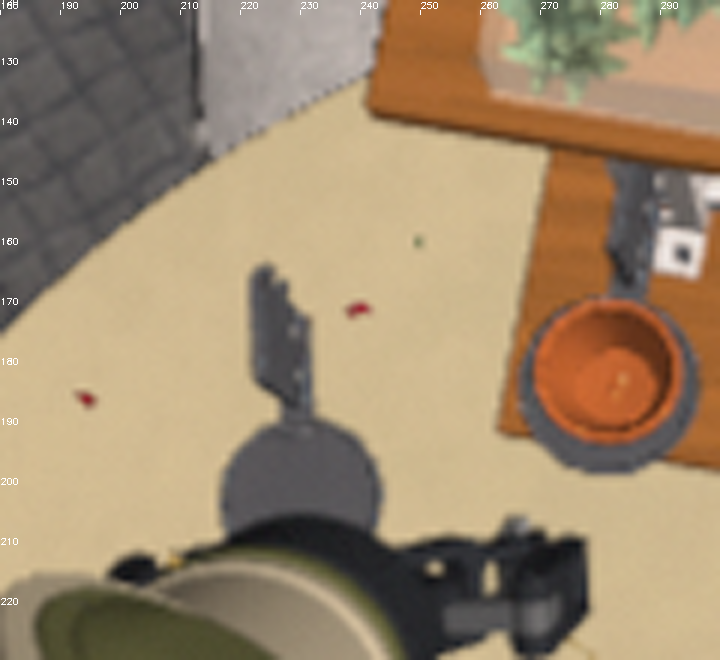

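Request:
{"fn": "play_rows", "kwargs": {"delta_pos": [[0,-15,0],[3,-15,0],[6,-14,0],[8,-13,0],[10,-11,0]], "twist": [[0,0,-0.18],[0,0,-0.18],[0,0,-0.18],[0,0,-0.18],[0,0,-0.18]], "grip": [1,1,1,1,1]}}

```text
clock: 3.32
tcp_pos: [436.4, 243.5, 243.5]
eef_rot: [2.879, -0.178, 1.002]
ft_force: [0.7, 0.9, 0.2]
grip_width: 85.5
```

Request:
{"fn": "play_rows", "kwargs": {"delta_pos": [[0,0,0],[0,0,0],[0,0,0],[0,0,0],[0,0,0]], "twist": [[0,0,-0.18],[0,0,-0.18],[0,0,-0.18],[0,0,-0.18],[0,0,-0.18]], "grip": [1,1,1,1,1]}}

```text
clock: 3.95
tcp_pos: [438.2, 241.8, 247.1]
eef_rot: [2.84, 0.097, 1.889]
ft_force: [-0.3, 0.0, -0.6]
grip_width: 85.4
```

```bash
sed -i 's/^R=lean.*; z=R/R=lean(.061,np.radians(40))*Rot.from_euler("z",np.pi); z=R/' a.py; python3 - <<'E'
from a import *
st();go(130,5)
E
```

```text
3.95 q [-0.55  0.2  -0.26  2.25  0.55  0.54 -0.92] p [438.2 241.8 247.1] r [2.84  0.097 1.889] F [-0.3  0.  -0.6] g 85.4
dist 112.6 rot 1.341 need rows 7.45
{"delta_pos": [[4.0, 0.0, 22.0], [5.0, 0.0, 22.0], [6.0, 1.0, 22.0], [8.0, 1.0, 21.0], [8.0, 2.0, 21.0]], "twist": [[-0.035, -0.043, -0.171], [-0.035, -0.043, -0.171], [-0.035, -0.043, -0.171], [-0.035, -0.043, -0.171], [-0.035, -0.043, -0.171]], "grip": [1, 1, 1, 1, 1]}
```

Request:
{"fn": "play_rows", "kwargs": {"delta_pos": [[4,0,15],[5,0,15],[6,1,15],[8,1,15],[8,2,15]], "twist": [[-0.035,-0.043,-0.17],[-0.035,-0.043,-0.17],[-0.035,-0.043,-0.17],[-0.035,-0.043,-0.17],[-0.035,-0.043,-0.17]], "grip": [1,1,1,1,1]}}

```text
clock: 4.58
tcp_pos: [459.9, 263.4, 174.6]
eef_rot: [2.922, 0.56, 2.703]
ft_force: [0.9, 0.1, -0.0]
grip_width: 85.0
```

```bash
python3 - <<'E'
from a import *
st();go(90,5)
E
```

```text
4.575 q [-0.83  0.38 -0.16  2.45  1.62  0.55 -1.3 ] p [459.9 263.4 174.6] r [2.922 0.56  2.703] F [ 0.9  0.1 -0. ] g 85.0
dist 73.4 rot 0.432 need rows 2.4
{"delta_pos": [[2.0, -1.0, 15.0], [2.0, -1.0, 15.0], [2.0, -1.0, 14.0], [3.0, -1.0, 14.0], [3.0, -1.0, 14.0]], "twist": [[-0.016, -0.018, -0.083], [-0.016, -0.018, -0.083], [-0.016, -0.018, -0.083], [-0.016, -0.018, -0.083], [-0.016, -0.018, -0.083]], "grip": [1, 1, 1, 1, 1]}
```

Request:
{"fn": "play_rows", "kwargs": {"delta_pos": [[2,-1,15],[2,-1,15],[2,-1,14],[3,-1,14],[3,-1,14]], "twist": [[-0.016,-0.018,-0.083],[-0.016,-0.018,-0.083],[-0.016,-0.018,-0.083],[-0.016,-0.018,-0.083],[-0.016,-0.018,-0.083]], "grip": [1,1,1,1,1]}}

```text
clock: 5.2
tcp_pos: [498.4, 263.0, 110.3]
eef_rot: [3.128, 0.707, -3.08]
ft_force: [0.0, 0.5, -0.7]
grip_width: 85.4
```

```bash
python3 - <<'E'
from a import *
st();go(60,5)
for n in("side","top"):
    c=read_camera(n);np.savez(n+"2.npz",**c)
    im=c["pixels"][:,:,::-1].copy();cv2.imwrite(f"pics/{n}2.png",im)
    print(n,proj(c,state()["tcp_pos"]))
crop(load("side2"),220,210,130,100,6,"s2c.png")
crop(load("top2"),180,150,110,90,7,"t2c.png")
E
```

```text
5.2 q [-0.73  0.6  -0.23  2.54  2.21  0.8  -1.45] p [498.4 263.  110.3] r [ 3.128  0.707 -3.08 ] F [ 0.   0.5 -0.7] g 85.4
dist 27.9 rot 0.017 need rows 0.46
{"delta_pos": [[1.0, -0.0, 5.0], [1.0, -0.0, 5.0], [1.0, -0.0, 5.0], [1.0, -0.0, 5.0], [1.0, -0.0, 5.0]], "twist": [[0.003, 0.002, 0.0], [0.003, 0.002, 0.0], [0.003, 0.002, 0.0], [0.003, 0.002, 0.0], [0.003, 0.002, 0.0]], "grip": [1, 1, 1, 1, 1]}
side [[284.63965181 264.81921577]]
top [[220.15357774 190.5035429 ]]
```

View pics/s2c.png

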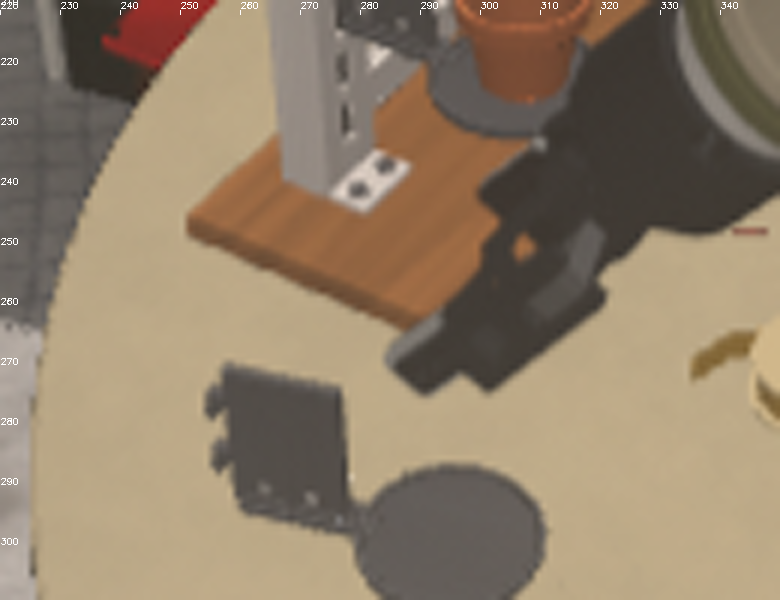

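View pics/t2c.png

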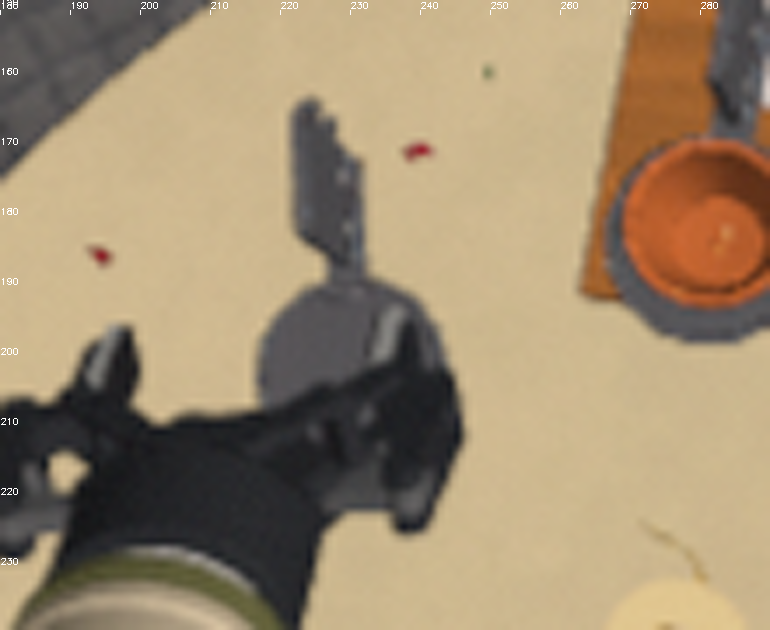

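View pics/side2.png

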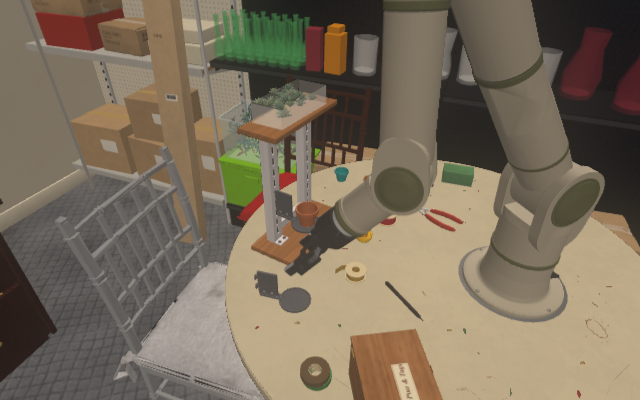

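```bash
cat > fk.py <<'E'
from h import *
from scipy.optimize import least_squares
LOW=np.array([-2.57,-.35,-1.29,.11,-1.05,.11,-2.63]);UP=np.array([2.57,1.97,1.29,2.56,4.19,1.86,2.63])
Q=[([1.27329817,0.60013972,-0.00256294,1.60015096,0.00178214,0.94293877,-0.07980407],[158.66,-706.88,206.8],[-3.13996,.00012,.22086]),
([.88,.38,.02,1.73,-.01,1.04,-.6],[343.6,-515.9,305.9],[-3.134,.005,.073]),
([.02,.09,-.39,2.02,.03,1.04,-1.89],[421.4,89.3,351],[-3.136,.001,.06]),
([-.73,.14,.14,2.34,.39,.42,-2.46],[441.6,165.4,242.8],[3.131,-.321,.048]),
([-.55,.2,-.26,2.25,.55,.54,-.92],[438.2,241.8,247.1],[2.84,.097,1.889]),
([-.83,.38,-.16,2.45,1.62,.55,-1.3],[459.9,263.4,174.6],[2.922,.56,2.703]),
([-.73,.6,-.23,2.54,2.21,.8,-1.45],[498.4,263,110.3],[3.128,.707,-3.08])]
def fk(P,q,sg):
    d,a,b,L,e1,e2,o1,o7=P
    E=Rot.from_euler;R=E("z",sg[0]*q[0]+o1);p=np.array([0,0,d])
    R=R*E("y",q[1])*E("z",sg[1]*q[2]); p=p+R.apply([e1,0,a])
    R=R*E("y",q[3]);p=p+R.apply([e2,0,b])
    R=R*E("z",sg[2]*q[4])*E("y",q[5]);p=p+R.apply([0,0,L])
    R=R*E("z",sg[3]*q[6]+o7);return p,R
def fitfk():
    best=None
    import itertools
    for sg in itertools.product((1,-1),repeat=4):
      for o7 in(0,np.pi/2,np.pi,-np.pi/2):
        def r(P):
            o=[]
            for q,p,e in Q:
                pp,R=fk(P,q,sg);o+=list((pp-p)/10);o+=list((R.inv()*Rot.from_euler("xyz",e)).as_rotvec()*30)
            return np.array(o)
        s=least_squares(r,[350,420,400,250,0,0,0,o7],x_scale=[100]*4+[30,30,.1,.1],max_nfev=60)
        if best is None or s.cost<best[0]: best=(s.cost,s.x,sg,r(s.x))
    return best
if __name__=="__main__":
    b=fitfk();print(b[0],b[1].round(3),b[2]);print((b[3].reshape(-1,6)*[10,10,10,1/30,1/30,1/30]).round(2))
    np.savez("fk.npz",P=b[1],sg=b[2])
E
python3 fk.py
```

```text
7.0557279198627105 [ 2.99579e+02  6.49949e+02  4.42896e+02  3.78409e+02 -5.89700e+00
 -8.86200e+00 -8.90000e-02  1.48900e+00] (-1, -1, -1, -1)
[[-7.590e+00 -2.000e+00  4.900e-01 -0.000e+00 -0.000e+00 -1.000e-02]
 [-1.050e+00  2.670e+00  1.280e+00 -0.000e+00 -0.000e+00 -1.000e-02]
 [-1.340e+00  1.922e+01  9.100e-01 -0.000e+00  0.000e+00 -0.000e+00]
 [-6.370e+00  5.420e+00 -1.340e+00  3.000e-02  0.000e+00 -1.000e-02]
 [-1.860e+00  6.570e+00 -2.510e+00 -1.000e-02  3.000e-02 -0.000e+00]
 [-4.400e+00 -3.790e+00 -1.510e+00 -5.000e-02  1.000e-02  1.000e-02]
 [ 7.140e+00  1.590e+00  2.680e+00 -5.000e-02  0.000e+00  2.000e-02]]
```

```bash
sed -i 's/radians(40)/radians(32)/' a.py; python3 - <<'E'
from a import *
go(60,3); print(g+19*z)
E
```

```text
dist 27.3 rot 0.146 need rows 0.81
{"delta_pos": [[-1.0, -0.0, 9.0], [-1.0, -0.0, 9.0], [-2.0, 0.0, 9.0]], "twist": [[0.004, 0.049, 0.0], [0.004, 0.049, 0.0], [0.004, 0.049, 0.0]], "grip": [1, 1, 1]}
[549.13814406 265.07152622  38.88708617]
```

Request:
{"fn": "play_rows", "kwargs": {"delta_pos": [[-1,0,9],[-1,0,9],[-2,0,9],[0,0,10],[0,0,10]], "twist": [[0.004,0.049,0],[0.004,0.049,0],[0.004,0.049,0],[0,0,0],[0,0,0]], "grip": [1,1,1,1,1]}}

```text
clock: 5.92
tcp_pos: [531.5, 264.8, 76.1]
eef_rot: [3.124, 0.556, -3.103]
ft_force: [1.1, -0.6, 0.1]
grip_width: 85.5
```

```bash
python3 - <<'E'
from a import *
st();go(0,5)
for n in("side","top"):
    c=read_camera(n);np.savez(n+"3.npz",**c);s=state();R0=Rot.from_euler("xyz",s["eef_rot"])
    print(n,proj(c,[s["tcp_pos"]+R0.apply([0,y,-28]) for y in(-43,0,43)]).round(1).tolist(), proj(c,[g,g+[0,0,17]]).round(1).tolist())
crop(load("side3"),230,240,100,75,8,"s3c.png")
crop(load("top3"),180,150,90,75,8,"t3c.png")
E
```

```text
5.925 q [-0.65  0.61 -0.16  2.4   2.18  0.54 -1.29] p [531.5 264.8  76.1] r [ 3.124  0.556 -3.103] F [ 1.1 -0.6  0.1] g 85.5
dist 41.2 rot 0.02 need rows 0.69
{"delta_pos": [[1.0, -0.0, 8.0], [1.0, -0.0, 8.0], [1.0, -0.0, 8.0], [1.0, -0.0, 8.0], [1.0, -0.0, 8.0]], "twist": [[0.001, -0.0, -0.004], [0.001, -0.0, -0.004], [0.001, -0.0, -0.004], [0.001, -0.0, -0.004], [0.001, -0.0, -0.004]], "grip": [1, 1, 1, 1, 1]}
side [[284.5, 254.0], [277.0, 266.2], [268.9, 279.4]] [[269.3, 277.8], [268.9, 272.5]]
top [[238.0, 183.2], [220.9, 183.8], [203.7, 184.5]] [[225.1, 178.2], [223.5, 177.0]]
```

View pics/s3c.png

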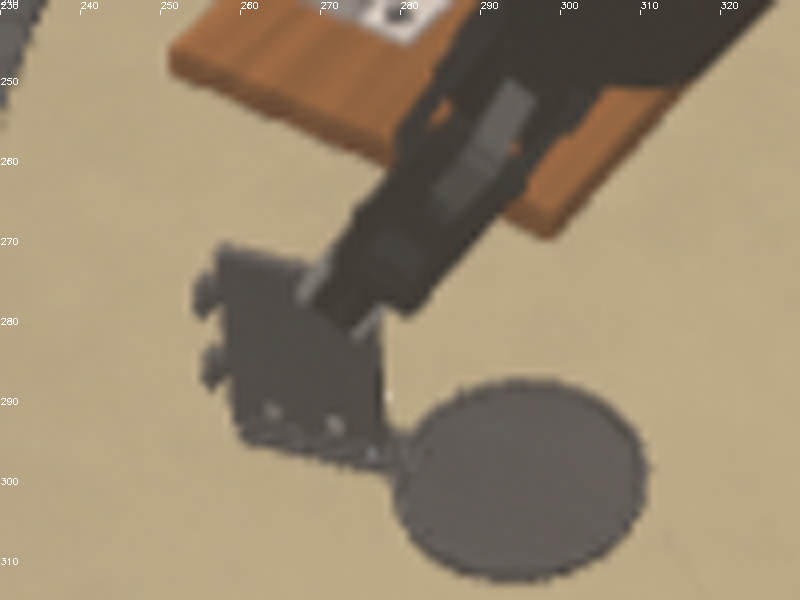

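View pics/t3c.png

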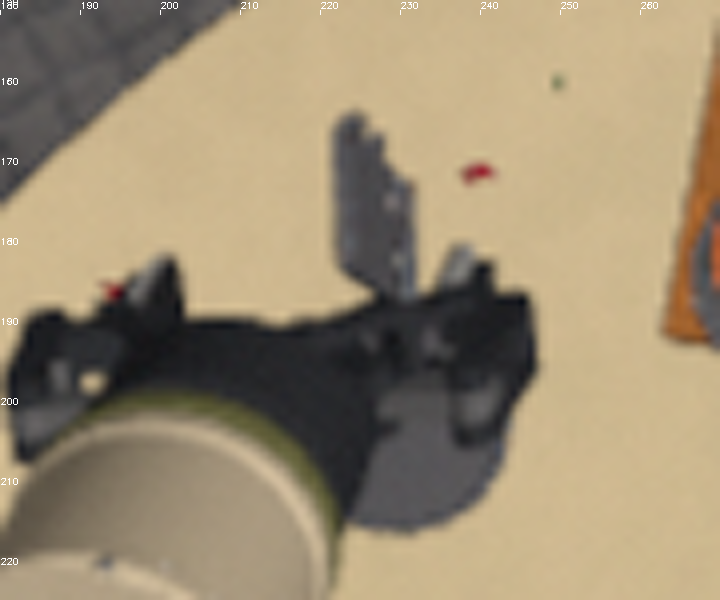

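Request:
{"fn": "play_rows", "kwargs": {"delta_pos": [[1,0,10],[1,0,10],[1,0,10],[1,0,8],[0,0,2]], "twist": [[0,0,-0.006],[0,0,-0.006],[0,0,-0.006],[0,0,0],[0,0,0]], "grip": [1,1,1,1,1]}}

```text
clock: 6.65
tcp_pos: [548.6, 266.1, 35.2]
eef_rot: [3.139, 0.552, -3.077]
ft_force: [-0.8, -0.7, -0.2]
grip_width: 85.5
```

```bash
python3 - <<'E'
from a import *
st();go(0,1,dec=1)
E
```

```text
6.65 q [-0.6   0.71 -0.19  2.38  2.26  0.6  -1.33] p [548.6 266.1  35.2] r [ 3.139  0.552 -3.077] F [-0.8 -0.7 -0.2] g 85.5
dist 3.8 rot 0.008 need rows 0.06
{"delta_pos": [[-2.3, -1.0, -2.9]], "twist": [[0.004, -0.006, 0.003]], "grip": [1]}
```

Request:
{"fn": "play_rows", "kwargs": {"delta_pos": [[-2,-1,-3],[0,0,0],[0,0,0],[0,0,0],[0,0,0]], "twist": [[0.004,-0.006,0],[0,0,0],[0,0,0],[0,0,0],[0,0,0]], "grip": [1,-1,-1,-1,-1]}}

```text
clock: 7.28
tcp_pos: [548.8, 265.2, 39.9]
eef_rot: [-3.141, 0.56, -3.077]
ft_force: [0.2, -0.7, 0.1]
grip_width: 12.6
```

Request:
{"fn": "play_rows", "kwargs": {"delta_pos": [[0,0,0],[0,0,0],[0,0,0]], "twist": [[0,0,0],[0,0,0],[0,0,0]], "grip": [-1,-1,-1]}}

```text
clock: 7.65
tcp_pos: [548.8, 265.3, 39.9]
eef_rot: [-3.141, 0.56, -3.077]
ft_force: [-0.9, -0.6, 0.4]
grip_width: 4.1
```

```bash
python3 - <<'E'
from a import *
st()
for n in("side","top"):
    c=read_camera(n);np.savez(n+"4.npz",**c)
crop(load("side4"),240,250,90,70,8,"s4c.png")
crop(load("top4"),190,150,70,70,8,"t4c.png")
E
```

```text
7.65 q [-0.61  0.7  -0.19  2.38  2.26  0.6  -1.33] p [548.8 265.3  39.9] r [-3.141  0.56  -3.077] F [-0.9 -0.6  0.4] g 4.1
```

View pics/s4c.png

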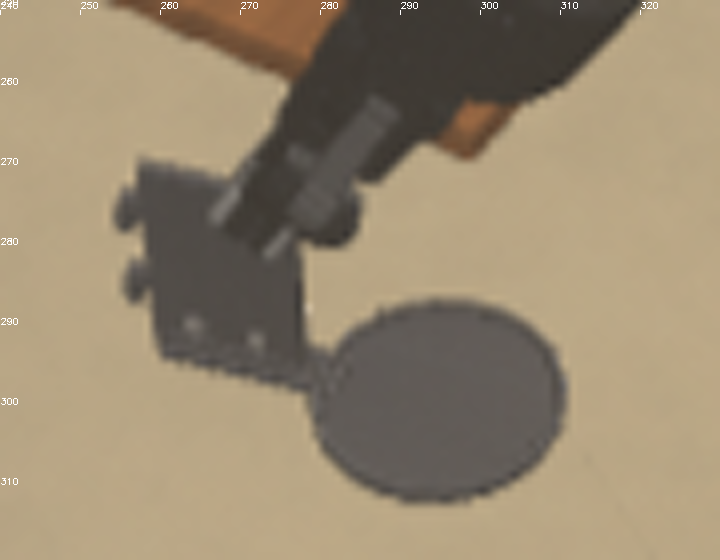

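View pics/t4c.png

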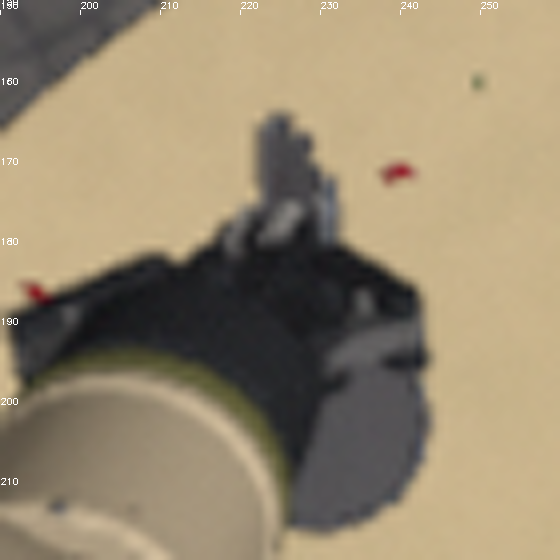

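```bash
cat > b.py <<'E'
from mv import *
A=np.radians(32)
def RR(yaw): return lean(yaw,A)*Rot.from_euler("z",np.pi)
YS=-.157
seat=np.array([579.96,-52.82,130.])
off=np.array([20.3,0,-17.9])   # seat-TCP in stand-yaw frame, at lean A
def tgt(dx=0,dy=0,dz=0): # deviation of heel seat from home in stand axes
    return seat+Rot.from_euler("z",YS).apply(np.array([dx,dy,dz])-off)
E
python3 - <<'E'
from b import *
print(tgt());plan([520,263,235],RR(.065),5,-1)
E
```

```text
[559.90967387 -49.64597701 147.9       ]
dist 197.2 rot 0.002 need rows 3.29
{"delta_pos": [[-16.0, -0.0, -36.0], [-16.0, -0.0, -36.0], [-16.0, -0.0, -36.0], [-16.0, -0.0, -36.0], [-16.0, -0.0, -36.0]], "twist": [[-0.0, 0.0, -0.0], [-0.0, 0.0, -0.0], [-0.0, 0.0, -0.0], [-0.0, 0.0, -0.0], [-0.0, 0.0, -0.0]], "grip": [-1, -1, -1, -1, -1]}
```

Request:
{"fn": "play_rows", "kwargs": {"delta_pos": [[-16,0,-36],[-16,0,-36],[-16,0,-36],[-16,0,-36],[-16,0,-36]], "twist": [[0,0,0],[0,0,0],[0,0,0],[0,0,0],[0,0,0]], "grip": [-1,-1,-1,-1,-1]}}

```text
clock: 8.38
tcp_pos: [523.3, 259.5, 211.4]
eef_rot: [-3.126, 0.553, -3.074]
ft_force: [0.4, -1.1, -2.6]
grip_width: 4.3
```

```bash
python3 - <<'E'
from b import *
st();plan([511,-43,235],RR(YS),9,-1)
E
```

```text
8.375 q [-1.03  0.34  0.33  2.33  1.34  0.24 -0.39] p [523.3 259.5 211.4] r [-3.126  0.553 -3.074] F [ 0.4 -1.1 -2.6] g 4.3
dist 303.7 rot 0.216 need rows 5.06
{"delta_pos": [[2.0, -34.0, -4.0], [1.0, -34.0, -3.0], [0.0, -34.0, -3.0], [-0.0, -34.0, -2.0], [-1.0, -34.0, -2.0], [-2.0, -34.0, -2.0], [-3.0, -34.0, -1.0], [-3.0, -34.0, -1.0], [-4.0, -33.0, -1.0]], "twist": [[0.011, -0.0, 0.021], [0.011, -0.0, 0.021], [0.011, -0.0, 0.021], [0.011, -0.0, 0.021], [0.011, -0.0, 0.021], [0.011, -0.0, 0.021], [0.011, -0.0, 0.021], [0.011, -0.0, 0.021], [0.011, -0.0, 0.021]], "grip": [-1, -1, -1, -1, -1, -1, -1, -1, -1]}
```

Request:
{"fn": "play_rows", "kwargs": {"delta_pos": [[-9,0,-15],[1,-34,-3],[0,-34,-3],[0,-34,-2],[-1,-34,-2]], "twist": [[0,0,0],[0.012,0,0.023],[0.012,0,0.023],[0.012,0,0.023],[0.012,0,0.023]], "grip": [-1,-1,-1,-1,-1]}}

```text
clock: 9.0
tcp_pos: [517.3, 117.3, 238.8]
eef_rot: [-3.135, 0.551, 3.097]
ft_force: [0.1, -0.1, -3.9]
grip_width: 4.2
```

```bash
python3 - <<'E'
from b import *
st();plan([511,-43,235],RR(YS),5,-1)
E
```

```text
9.0 q [-0.87  0.21  0.43  2.43  1.35  0.19 -0.26] p [517.3 117.3 238.8] r [-3.135  0.551  3.097] F [ 0.1 -0.1 -3.9] g 4.2
dist 160.5 rot 0.11 need rows 2.68
{"delta_pos": [[0.0, -32.0, 1.0], [-0.0, -32.0, 1.0], [-1.0, -32.0, 2.0], [-2.0, -32.0, 2.0], [-2.0, -32.0, 2.0]], "twist": [[0.011, -0.001, 0.019], [0.011, -0.001, 0.019], [0.011, -0.001, 0.019], [0.011, -0.001, 0.019], [0.011, -0.001, 0.019]], "grip": [-1, -1, -1, -1, -1]}
```

Request:
{"fn": "play_rows", "kwargs": {"delta_pos": [[0,-32,1],[0,-32,1],[-1,-32,2],[-2,-32,2],[-2,-32,2]], "twist": [[0.011,0,0.019],[0.011,0,0.019],[0.011,0,0.019],[0.011,0,0.019],[0.011,0,0.019]], "grip": [-1,-1,-1,-1,-1]}}

```text
clock: 9.62
tcp_pos: [502.0, -57.0, 231.6]
eef_rot: [-3.133, 0.541, 2.975]
ft_force: [0.7, -0.2, -3.8]
grip_width: 4.2
```

```bash
cat > look.py <<'E'
from b import *
def look(k,S=None):
    for n in("side","top"):
        c=read_camera(n);np.savez(f"{n}{k}.npz",**c)
    return load(f"side{k}"),load(f"top{k}")
E
python3 - <<'E'
from look import *
st();print(tgt(-20,0,11));plan(tgt(-22,0,11),RR(YS),5,-1)
s,t=look(5)
crop(s,250,110,110,90,7,"s5c.png");crop(t,250,120,130,100,6,"t5c.png")
E
```

```text
9.625 q [-0.25  0.17  0.18  2.48  1.9   0.11 -0.56] p [502.  -57.  231.6] r [-3.133  0.541  2.975] F [ 0.7 -0.2 -3.8] g 4.2
[540.15565797 -46.51886077 158.9       ]
dist 81.9 rot 0.023 need rows 1.37
{"delta_pos": [[2.0, 3.0, 16.0], [2.0, 3.0, 16.0], [2.0, 3.0, 16.0], [2.0, 3.0, 16.0], [2.0, 3.0, 16.0]], "twist": [[-0.003, -0.003, -0.002], [-0.003, -0.003, -0.002], [-0.003, -0.003, -0.002], [-0.003, -0.003, -0.002], [-0.003, -0.003, -0.002]], "grip": [-1, -1, -1, -1, -1]}
```

View pics/s5c.png

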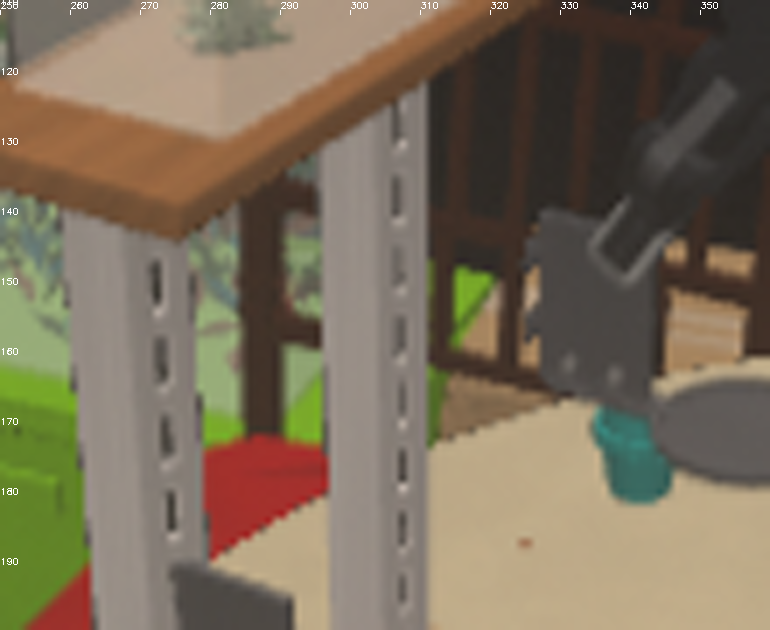

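View pics/t5c.png

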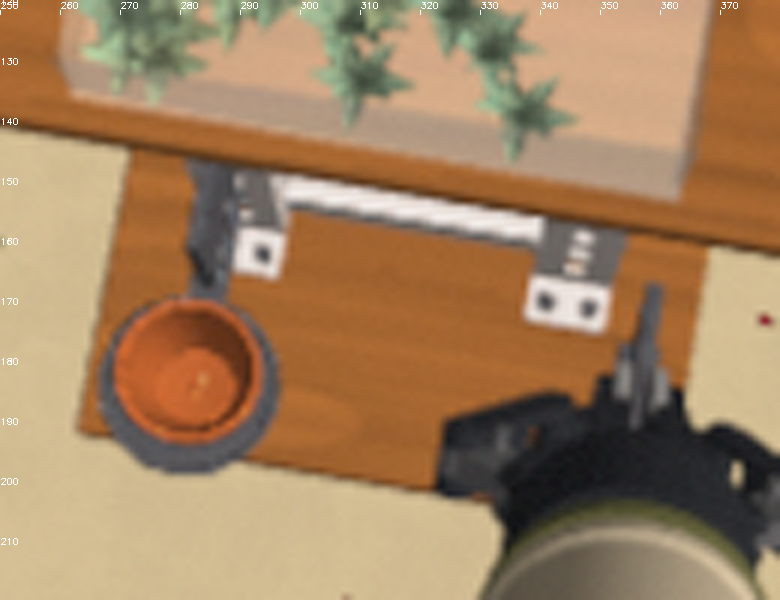

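Request:
{"fn": "play_rows", "kwargs": {"delta_pos": [[2,3,16],[2,3,16],[2,3,16],[2,3,16],[1,1,10]], "twist": [[-0.003,-0.003,0],[-0.003,-0.003,0],[-0.003,-0.003,0],[-0.003,-0.003,0],[0,0,0]], "grip": [-1,-1,-1,-1,-1]}}

```text
clock: 10.35
tcp_pos: [528.3, -58.7, 159.5]
eef_rot: [3.138, 0.546, 2.959]
ft_force: [-0.7, -0.4, -2.5]
grip_width: 4.0
```

```bash
python3 - <<'E'
from look import *
st();plan(tgt(-22,0,11),RR(YS),2,-1,dec=1)
s,t=look(6)
crop(s,280,140,80,65,10,"s6c.png");crop(t,310,140,70,65,9,"t6c.png")
E
```

```text
10.35 q [ 0.14  0.38 -0.3   2.5   2.35  0.36 -1.04] p [528.3 -58.7 159.5] r [3.138 0.546 2.959] F [-0.7 -0.4 -2.5] g 4.0
dist 15.9 rot 0.027 need rows 0.27
{"delta_pos": [[-3.0, 7.0, 2.2], [-3.1, 7.0, 2.3]], "twist": [[-0.005, -0.006, -0.011], [-0.005, -0.006, -0.011]], "grip": [-1, -1]}
```

View pics/s6c.png

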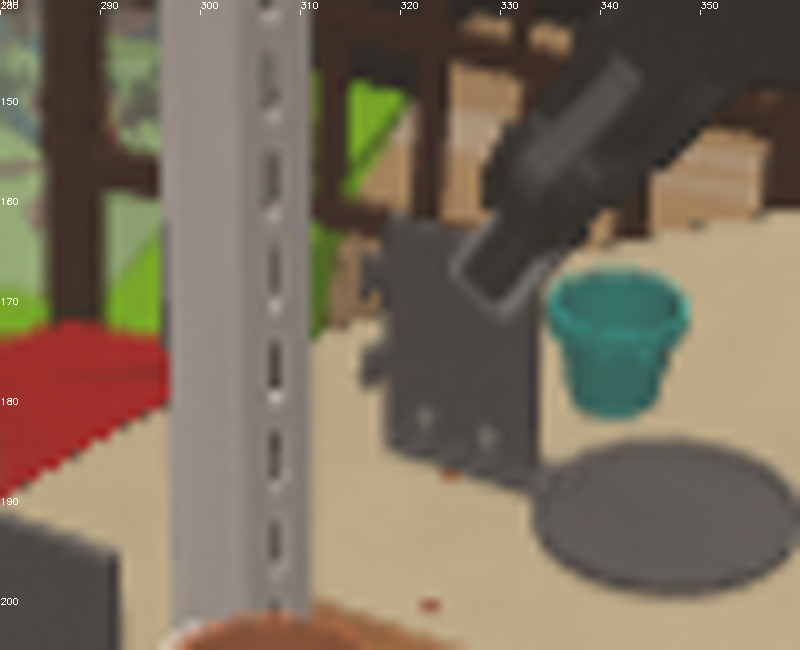

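View pics/t6c.png

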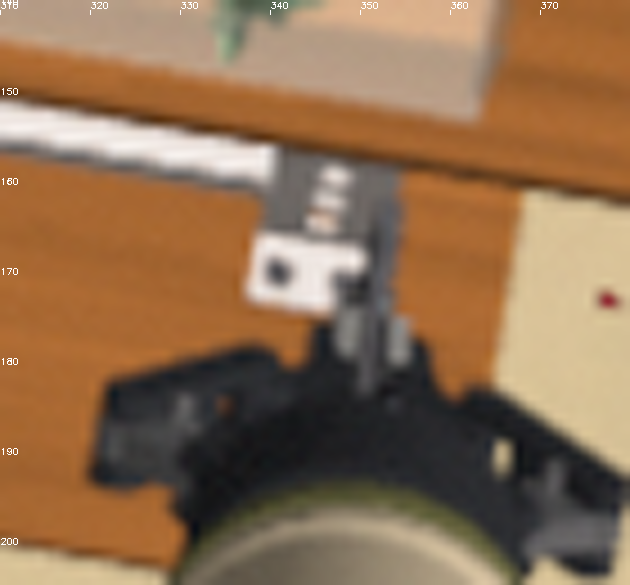

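Request:
{"fn": "play_rows", "kwargs": {"delta_pos": [[-3,7,2.2],[-3,7,2.3],[0,0,0]], "twist": [[-0.005,-0.006,-0.011],[-0.005,-0.006,-0.011],[0,0,0]], "grip": [-1,-1,-1]}}

```text
clock: 10.82
tcp_pos: [538.8, -44.8, 159.7]
eef_rot: [-3.14, 0.56, 2.988]
ft_force: [0.5, 0.6, -2.7]
grip_width: 4.1
```

```bash
cat >> look.py <<'E'
def armT(X):  # arm-frame points -> world given current measured TCP (level arm assumed via lean A)
    s=state();R0=Rot.from_euler("xyz",s["eef_rot"])
    M=R0*RR(0).inv()
    return np.array(s["tcp_pos"])+M.apply(np.asarray(X,float)-np.array([90,0,22])+off)
E
python3 - <<'E'
from look import *
st();plan(tgt(-22,0,11),RR(YS),1,-1,dec=1)
s,t=look(7)
M=armT([(90,0,22)])[0]; print("seat dev",Rot.from_euler("z",-YS).apply(M-seat))
pts={"heel front top":(90,3,72),"heel rear top":(42,3,72),"up claw tip":(97,3,45),"lo claw tip":(97,3,15),"tray":(0,0,6)}
for n,c in(("side",s),("top",t)):
    for k,v in pts.items(): print(n,k,proj(c,armT([v])).round(1))
print(proj(s,seat),proj(t,seat))
crop(s,290,140,70,65,11,"s7c.png");crop(t,315,145,60,50,12,"t7c.png")
E
```

```text
10.825 q [ 0.11  0.39 -0.3   2.49  2.35  0.38 -1.03] p [538.8 -44.8 159.7] r [-3.14   0.56   2.988] F [ 0.5  0.6 -2.7] g 4.1
dist 1.7 rot 0.003 need rows 0.03
{"delta_pos": [[0.8, -1.4, 0.5]], "twist": [[0.0, 0.001, 0.003]], "grip": [-1]}
seat dev [-21.87205745   0.84069518  11.78030027]
side heel front top [[312.4 162.8]]
side heel rear top [[327.7 167.5]]
side up claw tip [[310.2 170.6]]
side lo claw tip [[310.2 179.8]]
side tray [[341.1 192. ]]
top heel front top [[346.3 159.6]]
top heel rear top [[343.1 180. ]]
top up claw tip [[346.  159.4]]
top lo claw tip [[345.3 162.2]]
top tray [[340.1 202. ]]
[[306.4956644  179.17664573]] [[347.6512403  157.05973251]]
```

View pics/s7c.png

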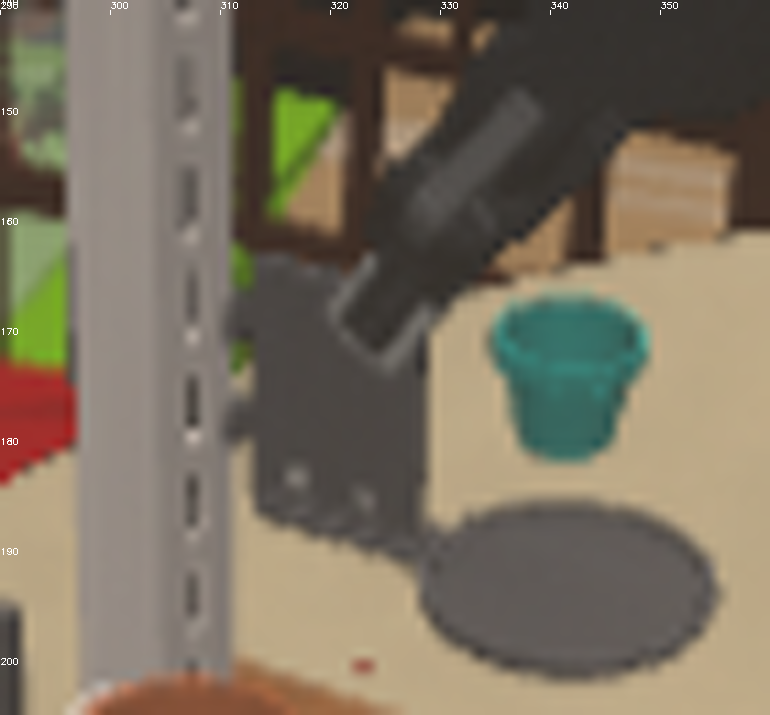

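View pics/t7c.png

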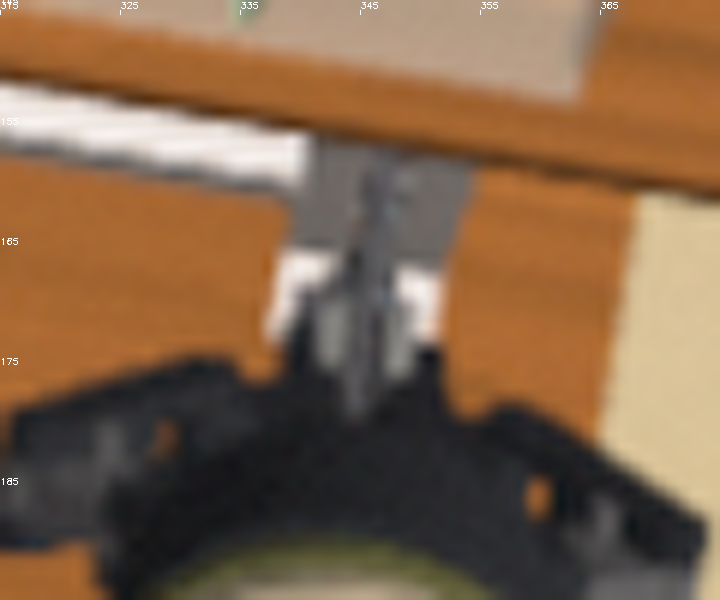

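```bash
python3 - <<'E'
from look import *
t=load("top7");s=load("side7")
S=[591.685,21.259,YS]
from fit import T
print("foot",proj(t,T(S,[(0,-57,18),(0,-75,18),(0,-93,18)])).round(1).tolist())
print("heel",[proj(t,armT([(x,0,72)])).round(1).tolist() for x in(90,75,60,42)])
print("slots lower edges",proj(t,T(S,[(0,-75,z) for z in(40,70,100,130)])).round(1).tolist())
# row profiles
g=t["pixels"].astype(int).sum(2)//3
for r in (157,159,161,163,165,167,169,171,173): print(r,g[r,334:358].tolist())
print(t["pixels"][160,336:356].tolist())
E
```

```text
foot [[338.4, 165.8], [344.9, 166.8], [351.4, 167.9]]
heel [[[347.6, 159.8]], [[346.6, 166.1]], [[345.6, 172.5]], [[344.4, 180.2]]]
slots lower edges [[345.4, 165.1], [346.1, 162.6], [346.8, 159.9], [347.7, 157.1]]
157 [231, 232, 232, 231, 231, 225, 160, 96, 93, 92, 91, 90, 78, 75, 66, 61, 61, 60, 62, 69, 72, 78, 79, 86]
159 [169, 174, 173, 177, 197, 193, 140, 104, 105, 103, 106, 91, 94, 97, 112, 111, 103, 105, 102, 100, 101, 100, 99, 99]
161 [109, 108, 109, 108, 102, 109, 110, 103, 103, 105, 103, 81, 82, 93, 90, 99, 105, 104, 104, 106, 107, 107, 109, 111]
163 [105, 105, 104, 106, 104, 104, 102, 103, 102, 104, 99, 82, 83, 99, 105, 104, 104, 105, 104, 111, 110, 109, 109, 105]
165 [107, 107, 106, 106, 120, 126, 110, 101, 101, 102, 80, 84, 92, 94, 99, 103, 102, 103, 104, 107, 108, 109, 109, 111]
167 [107, 108, 107, 106, 197, 229, 232, 214, 153, 99, 61, 77, 91, 95, 156, 163, 138, 125, 115, 99, 101, 102, 103, 106]
169 [107, 109, 109, 130, 207, 172, 107, 100, 85, 86, 77, 85, 103, 109, 188, 227, 232, 189, 121, 106, 106, 106, 105, 104]
171 [103, 102, 103, 168, 188, 124, 65, 97, 126, 120, 85, 85, 70, 106, 125, 174, 210, 166, 111, 110, 110, 110, 109, 109]
173 [104, 102, 101, 126, 99, 49, 39, 90, 127, 111, 82, 86, 68, 111, 134, 127, 129, 112, 103, 111, 112, 112, 111, 111]
[[108, 102, 97], [115, 108, 104], [139, 131, 127], [153, 143, 139], [129, 120, 116], [109, 103, 100], [110, 103, 101], [111, 105, 100], [111, 105, 101], [84, 79, 79], [87, 83, 87], [98, 95, 98], [114, 111, 110], [115, 111, 107], [108, 103, 98], [110, 104, 100], [112, 105, 102], [112, 105, 102], [143, 107, 82], [172, 109, 59]]
```

```bash
python3 - <<'E'
from look import *
plan(tgt(-13,-1.3,10),RR(YS),2,-1,dec=1)
E
```

```text
dist 9.3 rot 0.003 need rows 0.16
{"delta_pos": [[-3.3, -1.1, 3.1], [-3.3, -1.1, 3.1]], "twist": [[-0.0, 0.0, 0.001], [-0.0, 0.0, 0.001]], "grip": [-1, -1]}
```

Request:
{"fn": "play_rows", "kwargs": {"delta_pos": [[-3.3,-1.1,3.1],[-3.3,-1.1,3.1],[-1.7,0,1]], "twist": [[0,0,0.001],[0,0,0],[0,0,0]], "grip": [-1,-1,-1]}}

```text
clock: 11.3
tcp_pos: [549.4, -49.9, 158.2]
eef_rot: [-3.14, 0.56, 2.986]
ft_force: [0.3, 0.3, -3.3]
grip_width: 4.2
```

```bash
cat >> look.py <<'E'
def dev():
    st();M=armT([(90,0,22)])[0]; print("seat dev",Rot.from_euler("z",-YS).apply(M-seat).round(2), "Fstand",Rot.from_euler("z",-YS).apply(state()["ft_force"]).round(1))
E
python3 - <<'E'
from look import *
dev();plan(tgt(-7,-1.3,10),RR(YS),2,-1,dec=1)
E
```

```text
11.3 q [ 0.12  0.4  -0.29  2.47  2.36  0.37 -1.02] p [549.4 -49.9 158.2] r [-3.14   0.56   2.986] F [ 0.3  0.3 -3.3] g 4.2
seat dev [-10.31  -1.9   10.33] Fstand [ 0.3  0.3 -3.3]
dist 3.4 rot 0.002 need rows 0.06
{"delta_pos": [[-1.3, 0.3, 1.0], [-1.3, 0.3, 1.0]], "twist": [[-0.0, 0.001, 0.001], [-0.0, 0.001, 0.001]], "grip": [-1, -1]}
```

Request:
{"fn": "play_rows", "kwargs": {"delta_pos": [[-1.3,0.3,1],[-1.3,0.3,1]], "twist": [[0,0,0],[0,0,0]], "grip": [-1,-1]}}

```text
clock: 11.55
tcp_pos: [553.0, -50.1, 157.8]
eef_rot: [-3.14, 0.56, 2.985]
ft_force: [-0.6, 0.9, -2.4]
grip_width: 4.0
```

```bash
python3 - <<'E'
from look import *
dev();s,t=look(8)
crop(s,295,150,50,45,14,"s8c.png");crop(t,330,145,35,35,16,"t8c.png")
E
```

```text
11.55 q [ 0.12  0.4  -0.29  2.47  2.35  0.36 -1.02] p [553.  -50.1 157.8] r [-3.14   0.56   2.985] F [-0.6  0.9 -2.4] g 4.0
seat dev [-6.77 -1.51  9.89] Fstand [-0.7  0.8 -2.4]
```

View pics/s8c.png

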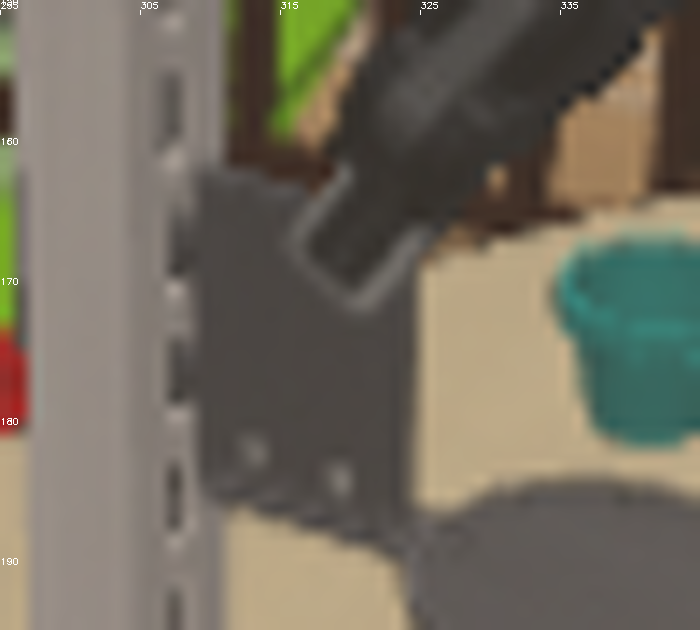

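View pics/t8c.png

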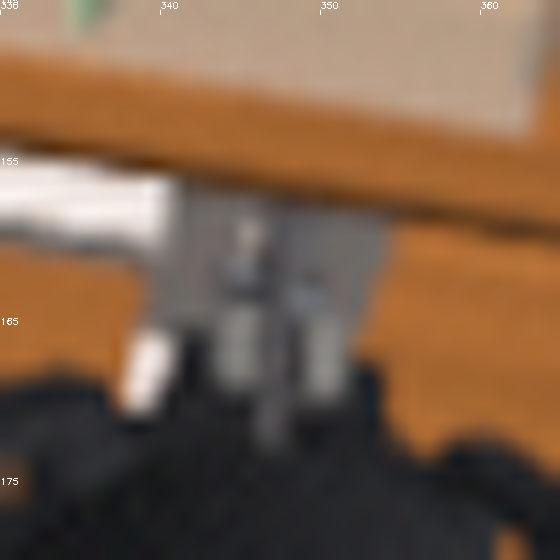

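Request:
{"fn": "play_rows", "kwargs": {"delta_pos": [[-1.7,0,1],[-1.7,0,1]], "twist": [[0,0,0],[0,0,0]], "grip": [-1,-1]}}

```text
clock: 11.9
tcp_pos: [556.9, -50.6, 157.9]
eef_rot: [-3.14, 0.56, 2.986]
ft_force: [-0.2, -0.9, -2.7]
grip_width: 4.0
```

```bash
python3 - <<'E'
from look import *
dev()
E
```

```text
11.9 q [ 0.12  0.4  -0.28  2.46  2.35  0.36 -1.01] p [556.9 -50.6 157.9] r [-3.14   0.56   2.986] F [-0.2 -0.9 -2.7] g 4.0
seat dev [-2.78 -1.38 10.  ] Fstand [-0.  -0.9 -2.7]
```

Request:
{"fn": "play_rows", "kwargs": {"delta_pos": [[-1.7,0,1],[-1.3,0,0.8]], "twist": [[0,0,0],[0,0,0]], "grip": [-1,-1]}}

```text
clock: 12.15
tcp_pos: [557.5, -50.6, 156.6]
eef_rot: [-3.141, 0.554, 2.987]
ft_force: [-5.9, 1.9, 1.1]
grip_width: 4.1
```

```bash
python3 - <<'E'
from look import *
dev()
E
```

```text
12.15 q [ 0.12  0.41 -0.28  2.45  2.35  0.35 -1.  ] p [557.5 -50.6 156.6] r [-3.141  0.554  2.987] F [-5.9  1.9  1.1] g 4.1
seat dev [-2.31 -1.29  8.66] Fstand [-6.1  1.   1.1]
```

```bash
python3 - <<'E'
from look import *
s,t=look(9)
crop(s,290,150,55,50,14,"s9c.png");crop(t,330,145,35,35,16,"t9c.png")
print("pred heel front top",proj(s,armT([(90,3,72)])), "if at x=0", proj(s,seat+Rot.from_euler("z",YS).apply([0,3,50+8])))
E
```

```text
pred heel front top [[306.62269466 161.5720147 ]] if at x=0 [[305.72152813 161.76672327]]
```

View pics/s9c.png

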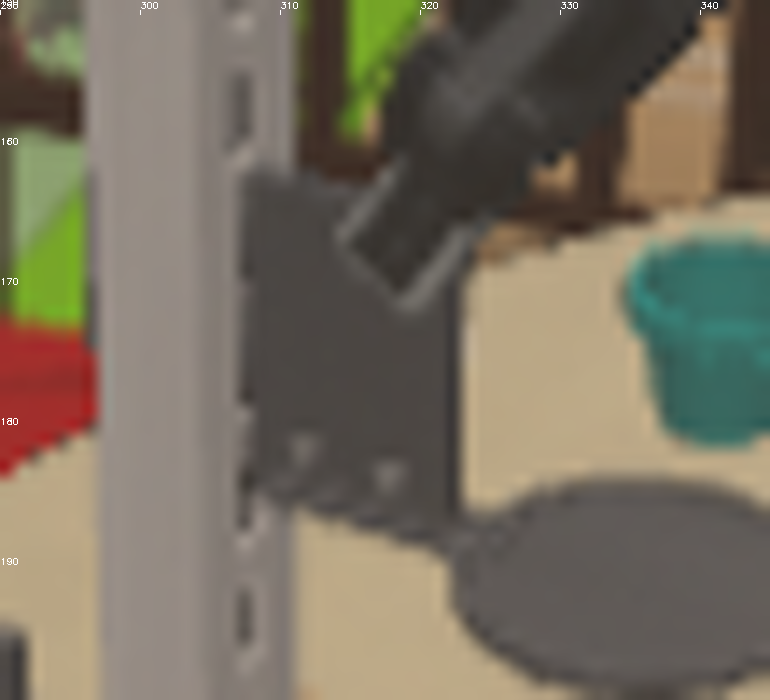

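View pics/t9c.png

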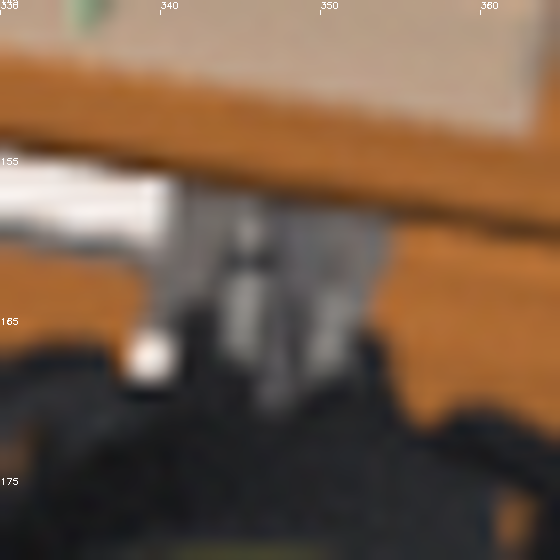

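Request:
{"fn": "play_rows", "kwargs": {"delta_pos": [[-1.6,0,-2.5],[-1.7,0,1],[-1.3,0,0.8]], "twist": [[0,0.006,0],[0,0,0],[0,0,0]], "grip": [-1,-1,-1]}}

```text
clock: 12.62
tcp_pos: [557.1, -50.5, 158.4]
eef_rot: [-3.141, 0.541, 2.987]
ft_force: [-8.4, 0.3, 1.8]
grip_width: 4.4
```

```bash
python3 - <<'E'
from look import *
dev()
E
```

```text
12.625 q [ 0.1   0.4  -0.25  2.44  2.33  0.32 -0.98] p [557.1 -50.5 158.4] r [-3.141  0.541  2.987] F [-8.4  0.3  1.8] g 4.4
seat dev [-2.93 -1.25 10.12] Fstand [-8.3 -1.   1.8]
```

Request:
{"fn": "play_rows", "kwargs": {"delta_pos": [[0.8,0,-0.5],[0,0,0]], "twist": [[0,-0.018,0],[0,0,0]], "grip": [-1,-1]}}

```text
clock: 12.88
tcp_pos: [556.8, -50.4, 159.0]
eef_rot: [-3.141, 0.56, 2.988]
ft_force: [-0.1, 1.1, -3.4]
grip_width: 4.3
```

```bash
python3 - <<'E'
from look import *
dev();s,t=look(10)
crop(s,290,150,60,50,13,"s10c.png")
E
```

```text
12.875 q [ 0.12  0.4  -0.28  2.46  2.35  0.36 -1.01] p [556.8 -50.4 159. ] r [-3.141  0.56   2.988] F [-0.1  1.1 -3.4] g 4.3
seat dev [-2.94 -1.16 11.1 ] Fstand [-0.3  1.1 -3.4]
```

View pics/s10c.png

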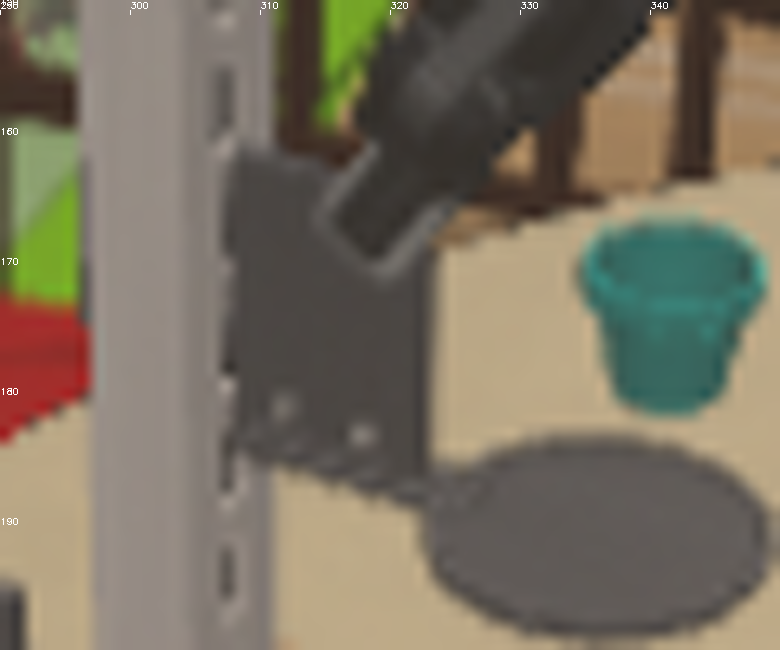

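Request:
{"fn": "play_rows", "kwargs": {"delta_pos": [[-0.8,0,-1.3],[-1.7,0,1],[-1.3,0,0.8]], "twist": [[0,0,0],[0,0,0],[0,0,0]], "grip": [-1,-1,-1]}}

```text
clock: 13.35
tcp_pos: [557.5, -50.4, 159.7]
eef_rot: [3.141, 0.554, 2.988]
ft_force: [-6.3, 0.7, 1.0]
grip_width: 4.2
```

```bash
python3 - <<'E'
from look import *
dev()
print(state()["ft_torque"])
E
```

```text
13.35 q [ 0.11  0.4  -0.27  2.45  2.34  0.34 -1.  ] p [557.5 -50.4 159.7] r [3.141 0.554 2.988] F [-6.3  0.7  1. ] g 4.2
seat dev [-2.31 -1.02 11.69] Fstand [-6.4 -0.3  1. ]
[ 0.22740894  1.55813125 -0.04591334]
```

Request:
{"fn": "play_rows", "kwargs": {"delta_pos": [[1.6,0,2.5],[1.6,0,2.5]], "twist": [[0,-0.005,0],[0,0,0]], "grip": [-1,-1]}}

```text
clock: 13.6
tcp_pos: [557.5, -50.2, 154.0]
eef_rot: [3.141, 0.56, 2.988]
ft_force: [-11.4, 2.4, 16.2]
grip_width: 4.0
```

```bash
python3 - <<'E'
from look import *
dev()
E
```

```text
13.6 q [ 0.13  0.42 -0.3   2.46  2.36  0.37 -1.02] p [557.5 -50.2 154. ] r [3.141 0.56  2.988] F [-11.4   2.4  16.2] g 4.0
seat dev [-2.27 -0.88  6.17] Fstand [-11.6   0.6  16.2]
```

Request:
{"fn": "play_rows", "kwargs": {"delta_pos": [[2.1,0,2.2],[2.1,0,2.2]], "twist": [[0,0,0],[0,0,0]], "grip": [-1,-1]}}

```text
clock: 13.85
tcp_pos: [556.5, -49.9, 149.7]
eef_rot: [-3.141, 0.564, 2.99]
ft_force: [1.7, -0.1, -2.5]
grip_width: 4.0
```

```bash
python3 - <<'E'
from look import *
dev();s,t=look(11)
crop(s,290,150,60,55,13,"s11c.png")
E
```

```text
13.85 q [ 0.14  0.43 -0.32  2.47  2.38  0.4  -1.04] p [556.5 -49.9 149.7] r [-3.141  0.564  2.99 ] F [ 1.7 -0.1 -2.5] g 4.0
seat dev [-3.25 -0.67  1.91] Fstand [ 1.7  0.1 -2.5]
```

View pics/s11c.png

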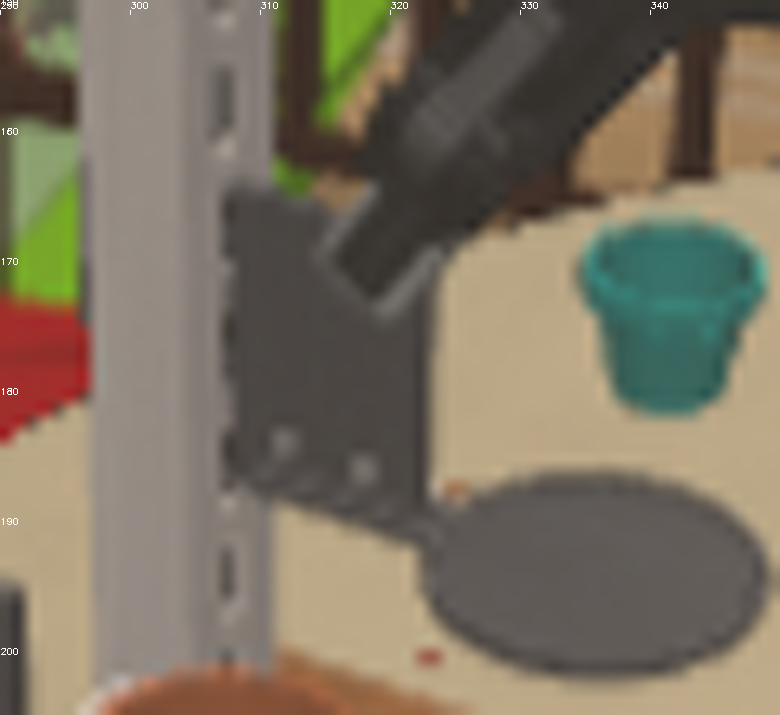

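Request:
{"fn": "play_rows", "kwargs": {"delta_pos": [[0.4,0,2.2],[0.4,0,2.2]], "twist": [[0,0.005,0],[0,0,0]], "grip": [-1,-1]}}

```text
clock: 14.2
tcp_pos: [556.8, -49.8, 145.7]
eef_rot: [-3.141, 0.558, 2.991]
ft_force: [-30.3, 4.6, 45.7]
grip_width: 4.1
```

```bash
python3 - <<'E'
from look import *
dev()
E
```

```text
14.2 q [ 0.14  0.44 -0.32  2.47  2.38  0.4  -1.04] p [556.8 -49.8 145.7] r [-3.141  0.558  2.991] F [-30.3   4.6  45.7] g 4.1
seat dev [-3.08 -0.58 -2.2 ] Fstand [-30.6  -0.1  45.7]
```

Request:
{"fn": "play_rows", "kwargs": {"delta_pos": [[0,0,0],[-0.5,0,-0.8],[0,0,0]], "twist": [[0,0,0],[0,0,0],[0,0,0]], "grip": [-1,-1,-1]}}

```text
clock: 14.58
tcp_pos: [556.5, -49.8, 146.9]
eef_rot: [-3.141, 0.558, 2.991]
ft_force: [-0.2, 0.3, -3.0]
grip_width: 4.4
```

```bash
python3 - <<'E'
from look import *
dev();s,t=look(12)
crop(s,290,150,60,55,13,"s12c.png")
E
```

```text
14.575 q [ 0.14  0.43 -0.31  2.47  2.38  0.39 -1.03] p [556.5 -49.8 146.9] r [-3.141  0.558  2.991] F [-0.2  0.3 -3. ] g 4.4
seat dev [-3.36 -0.56 -0.97] Fstand [-0.3  0.2 -3. ]
```

View pics/s12c.png

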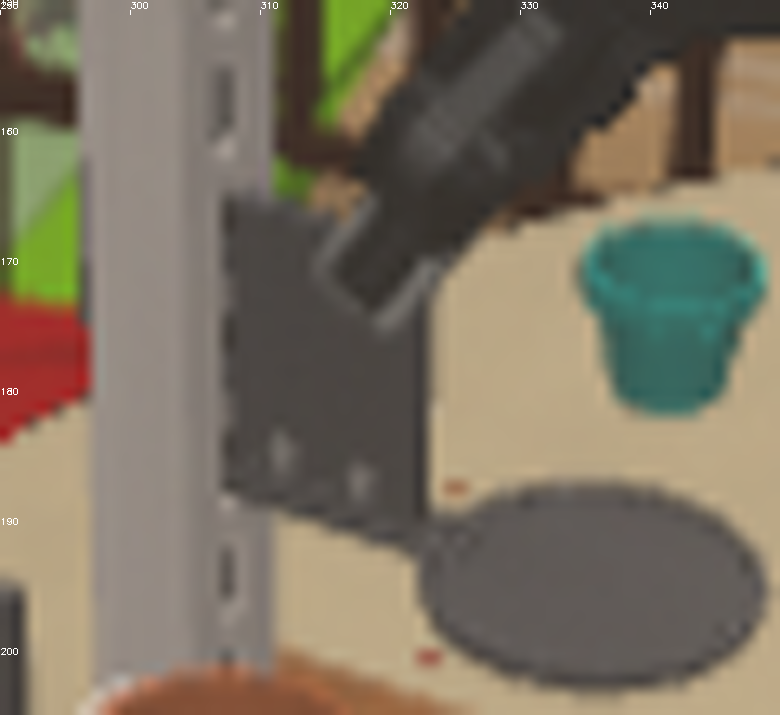

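Request:
{"fn": "play_rows", "kwargs": {"delta_pos": [[0,0,0],[0,0,0],[0,0,0],[0,0,0],[0,0,0]], "twist": [[0,0,0],[0,0,0],[0,0,0],[0,0,0],[0,0,0]], "grip": [0,0,0,0,0]}}

```text
clock: 15.3
tcp_pos: [558.6, -50.0, 147.9]
eef_rot: [-3.141, 0.561, 2.991]
ft_force: [-0.0, 0.6, 0.5]
grip_width: 42.5
```

```bash
python3 - <<'E'
from look import *
dev();s,t=look(13)
crop(s,260,150,95,85,8,"s13c.png");crop(t,310,140,80,75,9,"t13c.png")
E
```

```text
15.3 q [ 0.14  0.43 -0.31  2.46  2.38  0.39 -1.03] p [558.6 -50.  147.9] r [-3.141  0.561  2.991] F [-0.   0.6  0.5] g 42.5
seat dev [-1.23 -0.5   0.01] Fstand [-0.1  0.5  0.5]
```

View pics/s13c.png

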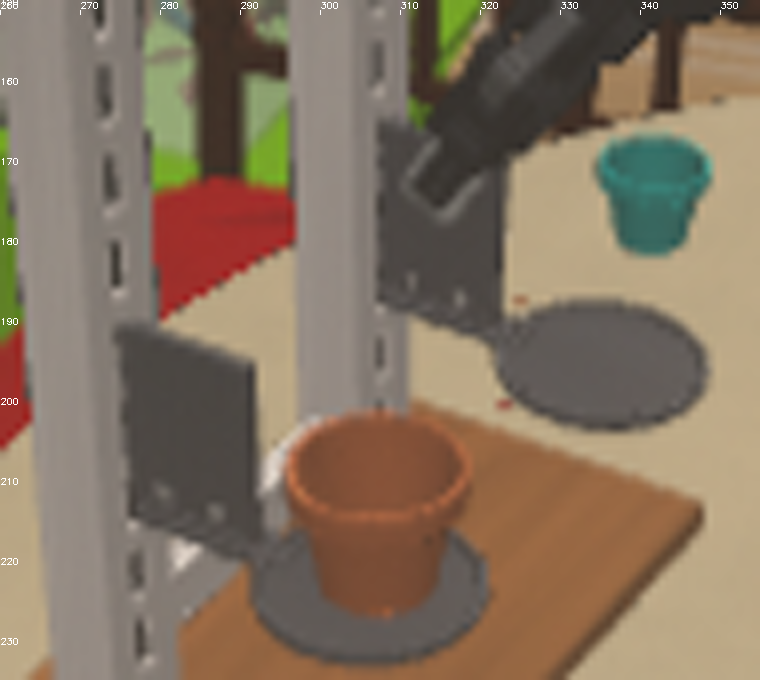

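View pics/t13c.png

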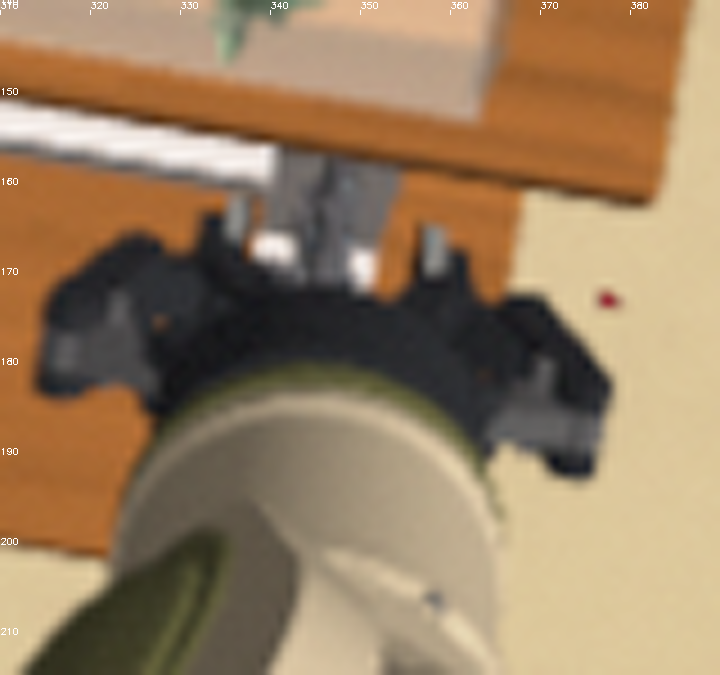

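```bash
cat > ik.py <<'E'
from fk import *
from mv import lean
d=np.load("fk.npz");P=d["P"];sg=tuple(d["sg"])
lo,up=LOW+[.05,.02,.05,.05,.05,.07,.05],UP-[.05,.02,.05,.03,.05,.05,.05]
def solve(p,R,q3,seed):
    def r(q):
        pp,RR=fk(P,q,sg);return np.r_[(pp-p)/10,(RR.inv()*R).as_rotvec()*20,(q[2]-q3)*.02]
    s=least_squares(r,np.clip(seed,lo+1e-3,up-1e-3),bounds=(lo,up),max_nfev=80)
    return s.x,np.linalg.norm(r(s.x)[:6])
pts={"tray":[491,-39,125],"tray_up":[485,-39,195],"pot":[447,-273,9],"pot_up":[447,-273,110]}
if __name__=="__main__":
  for flip in(0,np.pi):
   for a in(12,16,20):
    for dy in(-.6,0,.6):
      o=[]
      for n,p in pts.items():
        az=np.arctan2(p[1],p[0]);R=lean(az+dy,np.radians(a))*Rot.from_euler("z",flip)
        best=None
        for q3 in(-.6,0,.6):
          for q5,q7 in((0,-1),(1.3,-1),(2.4,-1),(0,1),(1.3,1),(2.4,1)):
            q,e=solve(np.array(p,float),R,q3,[-az,.4,q3,2.3,q5,.4,q7])
            if e<.3 and (best is None or q[5]>best[5]): best=q
        o.append(n+":"+("none" if best is None else str(best.round(2).tolist())))
      print(int(flip>0),a,dy,o,flush=True)
E
timeout 550 python3 ik.py
```

```text
0 12 -0.6 ['tray:[0.66, 0.71, -1.24, 2.34, 1.26, 0.91, 2.58]', 'tray_up:[-0.7, 0.34, 0.76, 2.28, -0.28, 0.45, -1.98]', 'pot:[0.72, 0.72, -0.54, 2.35, 1.62, 0.48, 2.31]', 'pot_up:[1.12, 0.79, -1.24, 2.29, 1.3, 0.96, 2.58]']
0 12 0 ['tray:[-0.37, 0.43, 0.5, 2.37, -0.89, 0.28, -0.73]', 'tray_up:[-0.48, 0.29, 0.6, 2.31, -0.46, 0.42, -1.15]', 'pot:[0.68, 0.68, -0.33, 2.38, 2.05, 0.23, 2.58]', 'pot_up:[0.11, 0.48, 0.48, 2.32, -0.94, 0.29, -0.69]']
0 12 0.6 ['tray:[-0.12, 0.42, 0.29, 2.34, -0.83, 0.36, -0.13]', 'tray_up:[-0.33, 0.31, 0.55, 2.28, -0.63, 0.54, -0.32]', 'pot:[1.26, 1.06, -1.24, 2.35, 1.59, 0.86, -2.58]', 'pot_up:[0.34, 0.47, 0.31, 2.29, -0.87, 0.37, -0.09]']
0 16 -0.6 ['tray:[0.42, 0.51, -0.81, 2.38, 1.29, 0.61, 2.57]', 'tray_up:[-0.81, 0.35, 0.86, 2.32, -0.31, 0.36, -1.98]', 'pot:[0.72, 0.75, -0.6, 2.39, 1.78, 0.6, 2.12]', 'pot_up:[0.87, 0.57, -0.79, 2.33, 1.32, 0.62, 2.57]']
0 16 0 ['tray:none', 'tray_up:[-0.49, 0.27, 0.6, 2.36, -0.59, 0.32, -1.03]', 'pot:[0.75, 0.7, -0.43, 2.44, 2.29, 0.37, 2.33]', 'pot_up:none']
0 16 0.6 ['tray:[0.06, 0.4, 0.1, 2.38, -1.0, 0.28, 0.06]', 't
[... 2083 characters left out ...]
.07, 0.54, -0.68, 2.33, 0.86, 0.22, 1.3]']
1 20 -0.6 ['tray:[0.23, 0.46, -0.6, 2.43, 1.43, 0.52, -0.74]', 'tray_up:[0.27, 0.3, -0.6, 2.36, 1.01, 0.52, -0.28]', 'pot:[0.68, 0.76, -0.6, 2.44, 1.9, 0.69, -1.19]', 'pot_up:[0.71, 0.52, -0.6, 2.38, 1.46, 0.55, -0.74]']
1 20 0 ['tray:[0.42, 0.44, -0.6, 2.49, 1.84, 0.28, -0.39]', 'tray_up:[0.49, 0.26, -0.62, 2.42, 0.86, 0.24, 0.6]', 'pot:[0.85, 0.76, -0.6, 2.5, 2.33, 0.56, -0.84]', 'pot_up:[0.88, 0.5, -0.6, 2.44, 1.83, 0.31, -0.37]']
1 20 0.6 ['tray:[0.76, 0.52, -0.84, 2.43, 1.26, 0.18, 0.91]', 'tray_up:[0.98, 0.43, -1.1, 2.36, 0.62, 0.32, 1.51]', 'pot:[0.68, 0.68, -0.07, 2.44, 3.86, 0.31, -1.6]', 'pot_up:[1.17, 0.57, -0.78, 2.38, 1.3, 0.18, 0.89]']
```

Request:
{"fn": "play_rows", "kwargs": {"delta_pos": [[0,0,-12],[0,0,-20],[0,0,-20],[0,0,-20]], "twist": [[0,0,0],[0,0,0],[0,0,0],[0,0,0]], "grip": [0,0,0,0]}}

```text
clock: 15.9
tcp_pos: [518.1, -43.8, 210.6]
eef_rot: [3.14, 0.559, 2.989]
ft_force: [-0.3, 0.7, 0.4]
grip_width: 42.7
```

```bash
cat > c.py <<'E'
from look import *
def RP(yaw,a=16): return lean(yaw,np.radians(a))*Rot.from_euler("z",np.pi)
E
python3 - <<'E'
from c import *
dev();plan([490,-170,200],RP(-.5),5,.5)
t=load("top0");s=load("side0")
for u in((433,175),(440,248)):print(onz(t,u,38))
E
```

```text
15.9 q [-0.02  0.24 -0.13  2.48  2.17  0.22 -0.85] p [518.1 -43.8 210.6] r [3.14  0.559 2.989] F [-0.3  0.7  0.4] g 42.7
seat dev [-42.2   -0.64  62.7 ] Fstand [-0.4  0.7  0.4]
dist 129.7 rot 0.446 need rows 2.48
{"delta_pos": [[3.0, -26.0, 1.0], [1.0, -26.0, 2.0], [-1.0, -26.0, 2.0], [-3.0, -26.0, 3.0], [-4.0, -25.0, 4.0]], "twist": [[0.029, 0.055, 0.064], [0.029, 0.055, 0.064], [0.029, 0.055, 0.064], [0.029, 0.055, 0.064], [0.029, 0.055, 0.064]], "grip": [0.5, 0.5, 0.5, 0.5, 0.5]}
[ 554.98006237 -286.50063292   38.        ]
[ 362.02317076 -298.51979253   38.        ]
```

Request:
{"fn": "play_rows", "kwargs": {"delta_pos": [[3,-26,1],[1,-26,2],[-1,-26,2],[-3,-26,3],[-4,-25,4]], "twist": [[0.029,0.055,0.064],[0.029,0.055,0.064],[0.029,0.055,0.064],[0.029,0.055,0.064],[0.029,0.055,0.064]], "grip": [0.5,0.5,0.5,0.5,0.5]}}

```text
clock: 16.52
tcp_pos: [507.3, -133.9, 209.6]
eef_rot: [-3.138, 0.402, 2.756]
ft_force: [0.6, -0.9, 0.4]
grip_width: 63.9
```

```bash
python3 - <<'E'
from c import *
dev();plan([440,-270,110],RP(-.85),5,.5)
E
```

```text
16.525 q [ 0.2   0.25 -0.17  2.35  0.82  0.24  0.45] p [ 507.3 -133.9  209.6] r [-3.138  0.402  2.756] F [ 0.6 -0.9  0.4] g 63.9
seat dev [-42.29 -95.42  58.71] Fstand [ 0.7 -0.8  0.4]
dist 181.6 rot 0.479 need rows 3.03
{"delta_pos": [[10.0, -30.0, 18.0], [7.0, -30.0, 19.0], [4.0, -30.0, 20.0], [0.0, -30.0, 21.0], [-3.0, -29.0, 22.0]], "twist": [[0.03, 0.024, 0.088], [0.03, 0.024, 0.088], [0.03, 0.024, 0.088], [0.03, 0.024, 0.088], [0.03, 0.024, 0.088]], "grip": [0.5, 0.5, 0.5, 0.5, 0.5]}
```

Request:
{"fn": "play_rows", "kwargs": {"delta_pos": [[10,-30,18],[7,-30,19],[4,-30,20],[0,-30,21],[-3,-29,22]], "twist": [[0.03,0.024,0.088],[0.03,0.024,0.088],[0.03,0.024,0.088],[0.03,0.024,0.088],[0.03,0.024,0.088]], "grip": [0.5,0.5,0.5,0.5,0.5]}}

```text
clock: 17.15
tcp_pos: [441.1, -272.2, 111.1]
eef_rot: [3.127, 0.285, 2.271]
ft_force: [0.0, 0.4, -1.0]
grip_width: 63.9
```

```bash
cat >> c.py <<'E'
POT=np.array([446.7,-272.6,0.])
YP=-.85
def pg(h,b=23): # TCP so that grasp point b behind TCP is on pot axis at height h
    return POT+[0,0,h]+b*RP(YP).apply([0,0,1])
E
python3 - <<'E'
from c import *
dev();print(pg(31));plan(pg(31)-75*RP(YP).apply([0,0,1]),RP(YP),4,.5)
E
```

```text
17.15 q [0.31 0.45 0.07 2.37 1.   0.11 0.08] p [ 441.1 -272.2  111.1] r [3.127 0.285 2.271] F [ 0.   0.4 -1. ] g 63.9
seat dev [ -91.44 -247.68  -41.64] Fstand [-0.1  0.4 -1. ]
[ 450.88406821 -277.36286172    8.89098099]
dist 32.1 rot 0.022 need rows 0.53
{"delta_pos": [[5.0, 1.0, 7.0], [5.0, 1.0, 7.0], [5.0, 1.0, 7.0], [5.0, 1.0, 7.0]], "twist": [[0.002, 0.001, -0.005], [0.002, 0.001, -0.005], [0.002, 0.001, -0.005], [0.002, 0.001, -0.005]], "grip": [0.5, 0.5, 0.5, 0.5]}
```

```bash
sed -i 's/^YP=.*/YP=-1.15/' c.py; python3 - <<'E'
from c import *
plan(pg(31)-75*RP(YP).apply([0,0,1]),RP(YP),5,.5)
E
```

```text
dist 32.6 rot 0.284 need rows 1.58
{"delta_pos": [[4.0, 2.0, 5.0], [4.0, 1.0, 5.0], [4.0, 1.0, 5.0], [4.0, 1.0, 5.0], [4.0, 1.0, 5.0]], "twist": [[0.019, 0.001, 0.054], [0.019, 0.001, 0.054], [0.019, 0.001, 0.054], [0.019, 0.001, 0.054], [0.019, 0.001, 0.054]], "grip": [0.5, 0.5, 0.5, 0.5, 0.5]}
```

Request:
{"fn": "play_rows", "kwargs": {"delta_pos": [[4,2,5],[4,1,5],[4,1,5],[4,1,5],[4,1,5]], "twist": [[0.019,0,0.054],[0.019,0,0.054],[0.019,0,0.054],[0.019,0,0.054],[0.019,0,0.054]], "grip": [0.5,0.5,0.5,0.5,0.5]}}

```text
clock: 17.77
tcp_pos: [438.7, -260.2, 83.5]
eef_rot: [3.136, 0.285, 1.972]
ft_force: [0.9, -0.1, -0.1]
grip_width: 64.1
```

```bash
python3 - <<'E'
from c import *
dev();plan(pg(31)-40*RP(YP).apply([0,0,1]),RP(YP),3,.5)
s,t=look(14)
S0=state();R0=Rot.from_euler("xyz",S0["eef_rot"])
for n,c in(("side",s),("top",t)): print(n,proj(c,[S0["tcp_pos"]+R0.apply([0,y,-10]) for y in(-32,0,32)]).round(1).tolist(),proj(c,[POT+[0,0,38]]).round(1).tolist())
crop(s,340,140,80,70,8,"s14c.png");crop(t,395,180,75,80,8,"t14c.png")
E
```

```text
17.775 q [ 0.11  0.53  0.23  2.38  1.08  0.11 -0.37] p [ 438.7 -260.2   83.5] r [3.136 0.285 1.972] F [ 0.9 -0.1 -0.1] g 64.1
seat dev [ -99.15 -239.26  -69.25] Fstand [ 0.9  0.1 -0.1]
dist 37.5 rot 0.02 need rows 0.63
{"delta_pos": [[0.0, 1.0, 12.0], [0.0, 1.0, 12.0], [0.0, 1.0, 12.0]], "twist": [[0.0, 0.002, -0.006], [0.0, 0.002, -0.006], [0.0, 0.002, -0.006]], "grip": [0.5, 0.5, 0.5]}
side [[382.7, 166.7], [372.7, 166.7], [362.7, 166.7]] [[370.0, 178.4]]
top [[434.3, 228.8], [428.9, 216.9], [423.5, 205.1]] [[429.0, 215.4]]
```

View pics/s14c.png

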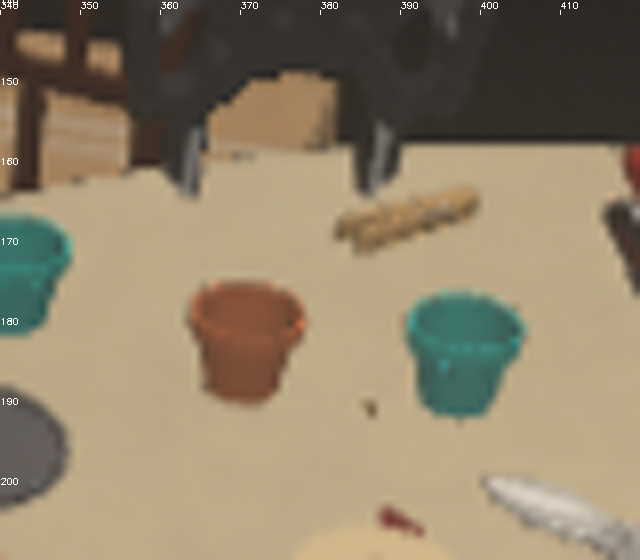

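View pics/t14c.png

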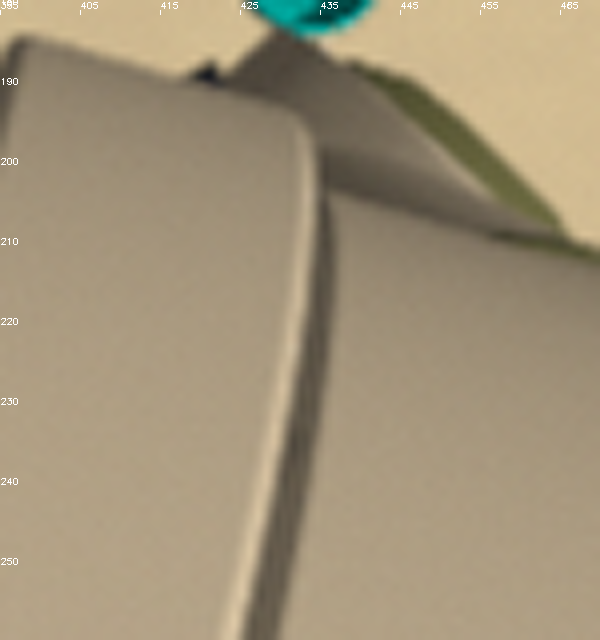

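Request:
{"fn": "play_rows", "kwargs": {"delta_pos": [[0,1,12],[0,1,12],[0,1,12]], "twist": [[0,0.002,-0.006],[0,0.002,-0.006],[0,0.002,-0.006]], "grip": [0.5,0.5,0.5]}}

```text
clock: 18.25
tcp_pos: [447.2, -267.0, 50.4]
eef_rot: [3.137, 0.28, 1.998]
ft_force: [-0.2, -0.2, -0.6]
grip_width: 64.2
```

```bash
python3 - <<'E'
from c import *
dev();plan(pg(31),RP(YP),4,.5,dec=1)
E
```

```text
18.25 q [ 0.21  0.59  0.12  2.37  1.68  0.14 -0.94] p [ 447.2 -267.    50.4] r [3.137 0.28  1.998] F [-0.2 -0.2 -0.6] g 64.2
seat dev [ -89.46 -244.44 -102.38] Fstand [-0.2 -0.2 -0.6]
dist 43.1 rot 0.009 need rows 0.72
{"delta_pos": [[0.2, -0.8, 10.7], [0.2, -0.7, 10.7], [0.2, -0.7, 10.7], [0.2, -0.7, 10.7]], "twist": [[0.002, 0.0, 0.002], [0.002, 0.0, 0.002], [0.002, 0.0, 0.002], [0.002, 0.0, 0.002]], "grip": [0.5, 0.5, 0.5, 0.5]}
```

Request:
{"fn": "play_rows", "kwargs": {"delta_pos": [[0.2,-0.8,10.7],[0.2,-0.7,10.7],[0.2,-0.7,10.7],[0.2,-0.7,10],[0,0,0]], "twist": [[0.002,0,0.002],[0.002,0,0.002],[0.002,0,0.002],[0.002,0,0.002],[0,0,0]], "grip": [0.5,0.5,0.5,0.5,0.5]}}

```text
clock: 18.88
tcp_pos: [449.8, -279.3, 11.7]
eef_rot: [3.138, 0.281, 1.994]
ft_force: [1.3, 0.1, -0.3]
grip_width: 64.0
```

```bash
python3 - <<'E'
from c import *
dev();plan(pg(31),RP(YP),1,.5,dec=1)
s=read_camera("side");crop(s,340,140,80,70,9,"s15c.png")
E
```

```text
18.875 q [ 0.38  0.67 -0.1   2.36  1.89  0.28 -1.14] p [ 449.8 -279.3   11.7] r [3.138 0.281 1.994] F [ 1.3  0.1 -0.3] g 64.0
seat dev [ -85.07 -256.27 -141.05] Fstand [ 1.3  0.3 -0.3]
dist 3.0 rot 0.005 need rows 0.05
{"delta_pos": [[1.8, -0.1, 2.4]], "twist": [[0.004, 0.002, 0.002]], "grip": [0.5]}
```

View pics/s15c.png

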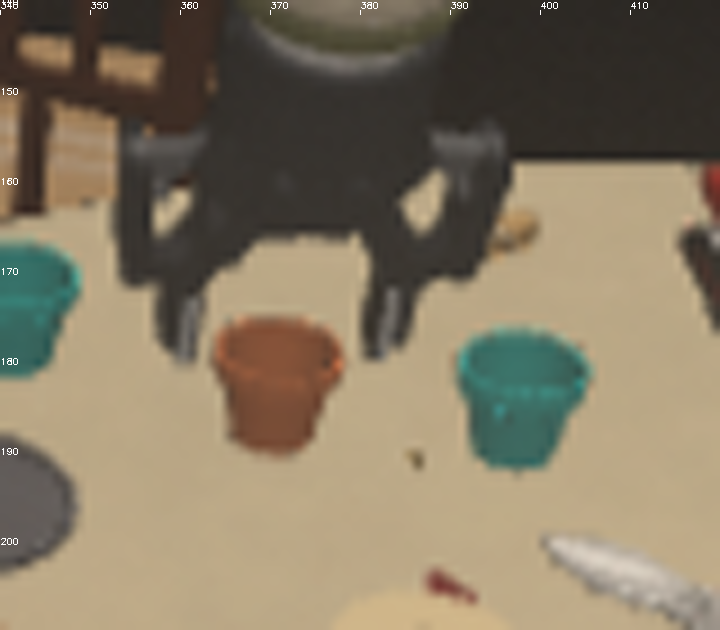

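```bash
python3 - <<'E'
from c import *
S0=state();R0=Rot.from_euler("xyz",S0["eef_rot"]);s=read_camera("side")
for b in(0,-5,-10,-15,-20):
  print(b,proj(s,[S0["tcp_pos"]+R0.apply([x,y,b]) for y in(-32,0,32) for x in (0,)]).round(1).tolist(),(S0["tcp_pos"]+R0.apply([0,0,b])).round(1))
print(proj(s,[POT+[0,0,z] for z in(0,19,38)]).round(1).tolist(),R0.as_matrix().round(2).tolist())
E
```

```text
0 [[378.4, 183.6], [369.0, 183.8], [359.5, 183.9]] [ 449.8 -279.3   12. ]
-5 [[378.6, 182.7], [369.2, 182.8], [359.7, 182.9]] [ 449.2 -278.    16.8]
-10 [[378.8, 181.7], [369.4, 181.8], [359.8, 181.9]] [ 448.6 -276.8   21.7]
-15 [[379.1, 180.7], [369.5, 180.8], [360.0, 180.9]] [ 448.1 -275.5   26.5]
-20 [[379.3, 179.7], [369.7, 179.8], [360.2, 179.9]] [ 447.5 -274.3   31.3]
[[369.1, 188.0], [369.5, 183.2], [370.0, 178.4]] [[-0.39, 0.91, 0.12], [0.88, 0.41, -0.25], [-0.28, 0.0, -0.96]]
```

Request:
{"fn": "play_rows", "kwargs": {"delta_pos": [[0,0,4],[0,0,4],[0,0,0],[0,0,0],[0,0,0]], "twist": [[0,0,0],[0,0,0],[0,0,0],[0,0,0],[0,0,0]], "grip": [0.5,0.5,-1,-1,-1]}}

```text
clock: 19.6
tcp_pos: [451.6, -281.0, 5.9]
eef_rot: [3.137, 0.284, 1.995]
ft_force: [-0.2, 0.2, -1.2]
grip_width: 44.1
```

```bash
python3 - <<'E'
from c import *
dev()
s=read_camera("side");crop(s,340,140,80,70,9,"s16c.png")
E
```

```text
19.6 q [ 0.4   0.69 -0.12  2.36  1.92  0.3  -1.17] p [ 451.6 -281.     5.9] r [3.137 0.284 1.995] F [-0.2  0.2 -1.2] g 44.1
seat dev [ -82.93 -257.64 -146.85] Fstand [-0.2  0.1 -1.2]
```

View pics/s16c.png

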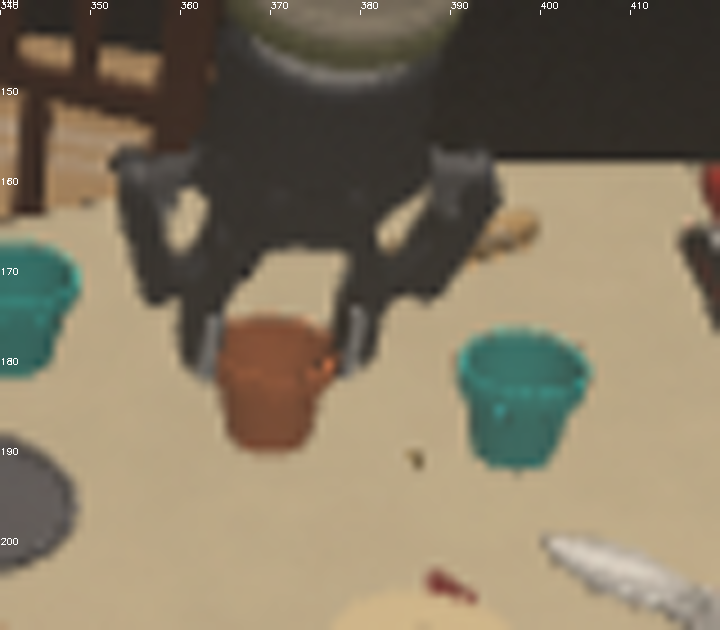

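Request:
{"fn": "play_rows", "kwargs": {"delta_pos": [[0,0,0],[0,0,0]], "twist": [[0,0,0],[0,0,0]], "grip": [-1,-1]}}

```text
clock: 19.9
tcp_pos: [451.6, -281.0, 5.8]
eef_rot: [3.137, 0.284, 1.995]
ft_force: [-0.4, 1.2, 0.5]
grip_width: 44.7
```

Request:
{"fn": "play_rows", "kwargs": {"delta_pos": [[3,0,-9],[3,0,-10],[4,0,-12]], "twist": [[0,0,0],[0,0,0],[0,0,0]], "grip": [-1,-1,-1]}}

```text
clock: 20.27
tcp_pos: [443.1, -263.4, 33.6]
eef_rot: [3.137, 0.282, 1.995]
ft_force: [-1.0, -0.3, -1.2]
grip_width: 44.5
```

```bash
python3 - <<'E'
from c import *
dev()
s=read_camera("side");crop(s,340,130,80,70,9,"s17c.png")
E
```

```text
20.275 q [ 0.31  0.62 -0.04  2.39  1.81  0.24 -1.09] p [ 443.1 -263.4   33.6] r [3.137 0.282 1.995] F [-1.  -0.3 -1.2] g 44.5
seat dev [ -94.16 -241.53 -119.2 ] Fstand [-1.  -0.5 -1.2]
```

View pics/s17c.png

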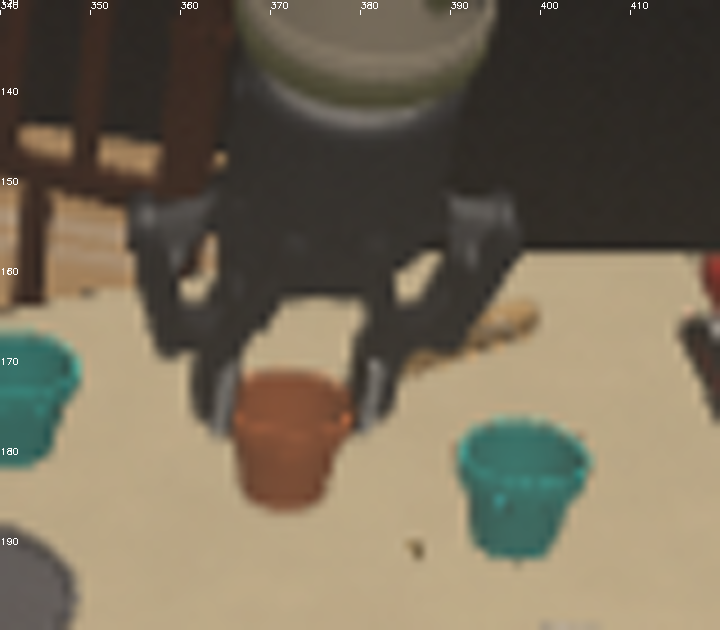

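```bash
cat >> c.py <<'E'
YT=-.68
def pt(zf,dx=0,dy=0): # TCP for pot foot height zf above tray top
    return np.array([489.5+9.7*np.cos(YT)+dx,-39+9.7*np.sin(YT)+dy,110+5.8+zf])
E
python3 - <<'E'
from c import *
s=load("side13");h=seat+Rot.from_euler("z",YS).apply([-90,0,-16]);print("tray pred",proj(s,h),h)
print(pt(0));plan([470,-170,185],RP(-.9),6,-1)
E
```

```text
tray pred [[334.09401445 193.07307047]] [491.06692847 -38.7479769  114.        ]
[497.04245537 -45.09929233 115.8       ]
dist 178.5 rot 0.245 need rows 2.98
{"delta_pos": [[5.0, 11.0, -27.0], [4.0, 11.0, -27.0], [4.0, 12.0, -27.0], [3.0, 12.0, -27.0], [3.0, 12.0, -27.0], [2.0, 13.0, -27.0]], "twist": [[-0.01, 0.001, -0.039], [-0.01, 0.001, -0.039], [-0.01, 0.001, -0.039], [-0.01, 0.001, -0.039], [-0.01, 0.001, -0.039], [-0.01, 0.001, -0.039]], "grip": [-1, -1, -1, -1, -1, -1]}
```

Request:
{"fn": "play_rows", "kwargs": {"delta_pos": [[5,11,-27],[4,11,-27],[4,12,-27],[3,12,-27],[3,12,-27]], "twist": [[-0.01,0,-0.039],[-0.01,0,-0.039],[-0.01,0,-0.039],[-0.01,0,-0.039],[-0.01,0,-0.039]], "grip": [-1,-1,-1,-1,-1]}}

```text
clock: 20.95
tcp_pos: [464.5, -190.4, 150.8]
eef_rot: [-3.137, 0.285, 2.187]
ft_force: [-0.4, -0.1, -0.1]
grip_width: 44.3
```

```bash
python3 - <<'E'
from c import *
dev()
s,t=look(18)
crop(s,295,150,60,60,13,"s18c.png");crop(s,262,175,60,62,12,"s18d.png");crop(t,300,140,90,80,8,"t18c.png")
W=lambda p:seat+Rot.from_euler("z",YS).apply(p)
for n,y in(("loose",0),("fitted",150)):
  print(n,[(k,(proj(s,W([p[0],p[1]+y,p[2]]))[0]+[.47,.55]).round(1).tolist()) for k,p in {"fronttop":(0,3,50),"reartop":(-48,3,50),"frontbot":(0,3,-22),"rearbot":(-48,3,-22),"tray":(-90,0,-16),"trayL":(-90,37,-16),"trayNear":(-127,0,-16)}.items()])
E
```

```text
20.95 q [ 0.26  0.37 -0.18  2.33  0.85  0.38 -0.07] p [ 464.5 -190.4  150.8] r [-3.137  0.285  2.187] F [-0.4 -0.1 -0.1] g 44.3
seat dev [ -82.36 -164.55   -1.96] Fstand [-0.4 -0.2 -0.1]
loose [('fronttop', [306.2, 164.8]), ('reartop', [321.2, 169.5]), ('frontbot', [306.5, 186.7]), ('rearbot', [320.9, 191.6]), ('tray', [334.6, 193.6]), ('trayL', [328.0, 200.2]), ('trayNear', [346.4, 197.6])]
fitted [('fronttop', [274.2, 190.5]), ('reartop', [290.2, 196.1]), ('frontbot', [275.8, 213.6]), ('rearbot', [291.2, 219.4]), ('tray', [305.8, 222.2]), ('trayL', [297.7, 230.2]), ('trayNear', [318.5, 227.0])]
```

View pics/s18c.png

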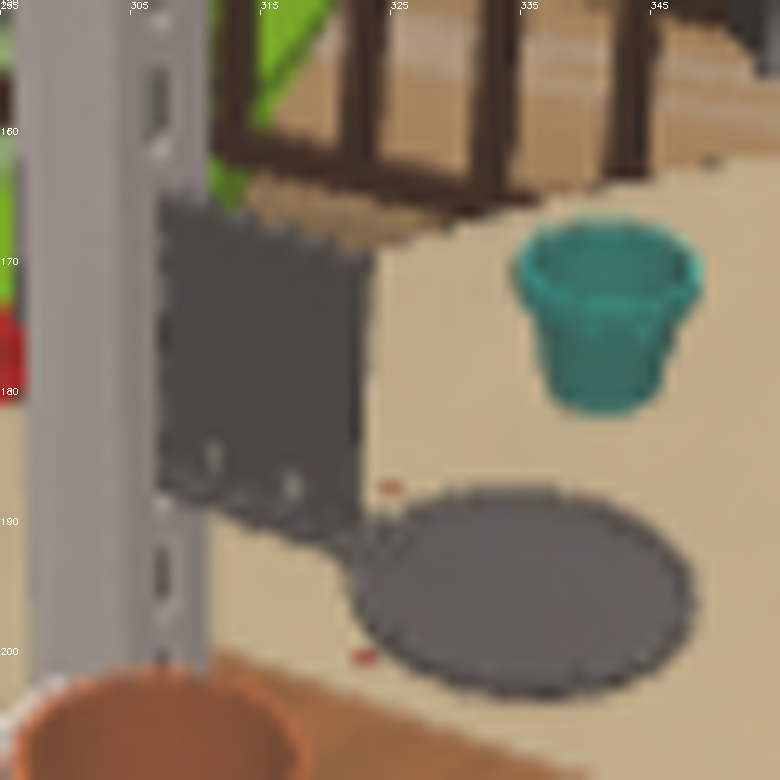

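View pics/s18d.png

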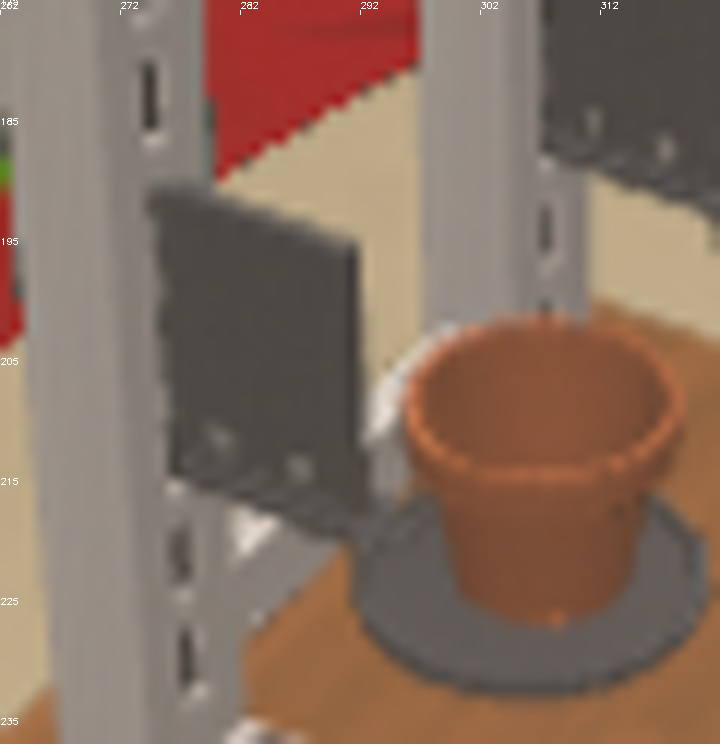

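View pics/t18c.png

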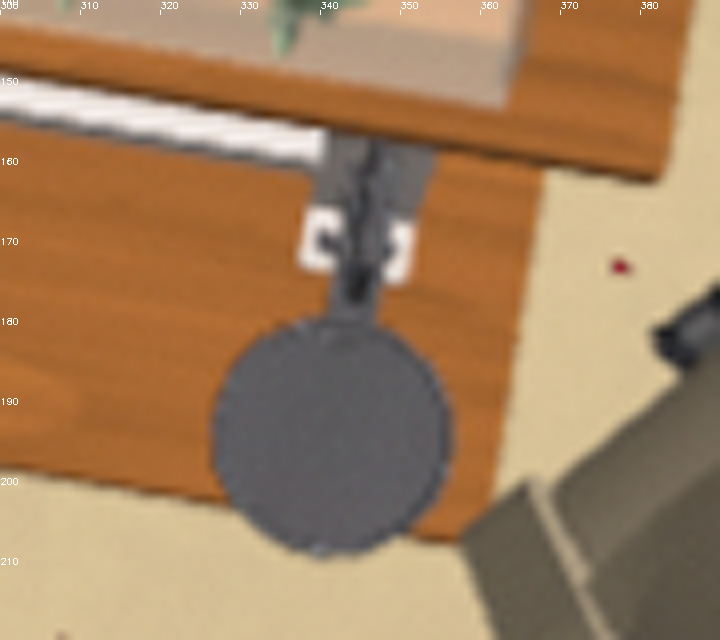

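```bash
python3 - <<'E'
from c import *
t=load("top18")
print(onz(t,(341.1+.2,194+.6),113),onz(t,(341.1,194),113))
plan(pt(65),RP(YT),5,-1)
E
```

```text
[489.46160653 -38.19387144 113.        ] [490.94923672 -37.70154103 113.        ]
dist 151.0 rot 0.276 need rows 2.52
{"delta_pos": [[18.0, 22.0, -11.0], [16.0, 23.0, -11.0], [15.0, 24.0, -10.0], [14.0, 25.0, -10.0], [13.0, 26.0, -10.0]], "twist": [[-0.015, 0.002, -0.053], [-0.015, 0.002, -0.053], [-0.015, 0.002, -0.053], [-0.015, 0.002, -0.053], [-0.015, 0.002, -0.053]], "grip": [-1, -1, -1, -1, -1]}
```

Request:
{"fn": "play_rows", "kwargs": {"delta_pos": [[18,22,-11],[16,23,-11],[15,24,-10],[14,25,-10],[13,26,-10]], "twist": [[-0.015,0.002,-0.053],[-0.015,0.002,-0.053],[-0.015,0.002,-0.053],[-0.015,0.002,-0.053],[-0.015,0.002,-0.053]], "grip": [-1,-1,-1,-1,-1]}}

```text
clock: 21.68
tcp_pos: [497.6, -36.8, 180.5]
eef_rot: [-3.138, 0.275, 2.476]
ft_force: [-0.1, 0.1, -0.4]
grip_width: 44.3
```

```bash
python3 - <<'E'
from c import *
dev();plan(pt(15),RP(YT),5,-1)
s,t=look(19)
crop(s,290,120,80,90,8,"s19c.png");crop(t,300,140,90,80,8,"t19c.png")
E
```

```text
21.675 q [ 0.1   0.33 -0.36  2.29  0.76  0.49  0.  ] p [497.6 -36.8 180.5] r [-3.138  0.275  2.476] F [-0.1  0.1 -0.4] g 44.3
seat dev [-71.22  -4.16  27.67] Fstand [-0.1  0.1 -0.4]
dist 50.4 rot 0.015 need rows 0.84
{"delta_pos": [[2.0, -1.0, 10.0], [2.0, -1.0, 10.0], [2.0, -1.0, 10.0], [2.0, -1.0, 10.0], [2.0, -1.0, 10.0]], "twist": [[0.0, -0.001, 0.003], [0.0, -0.001, 0.003], [0.0, -0.001, 0.003], [0.0, -0.001, 0.003], [0.0, -0.001, 0.003]], "grip": [-1, -1, -1, -1, -1]}
```

View pics/s19c.png

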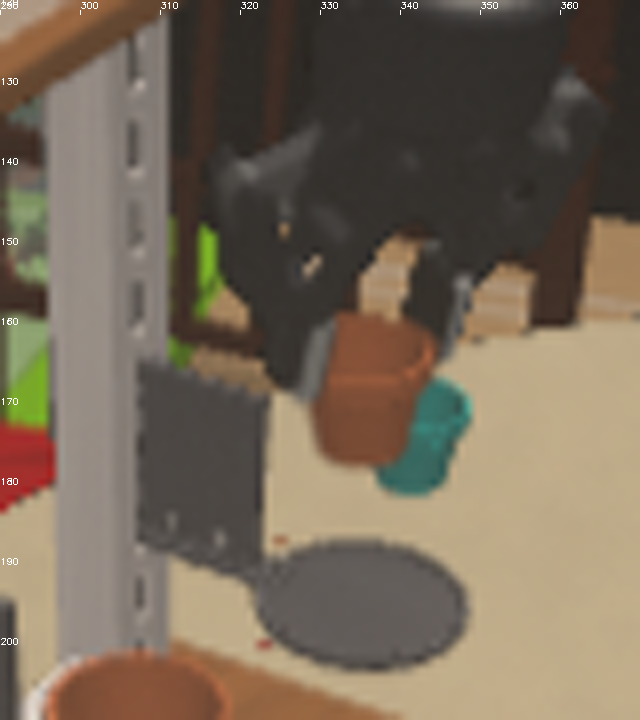

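View pics/t19c.png

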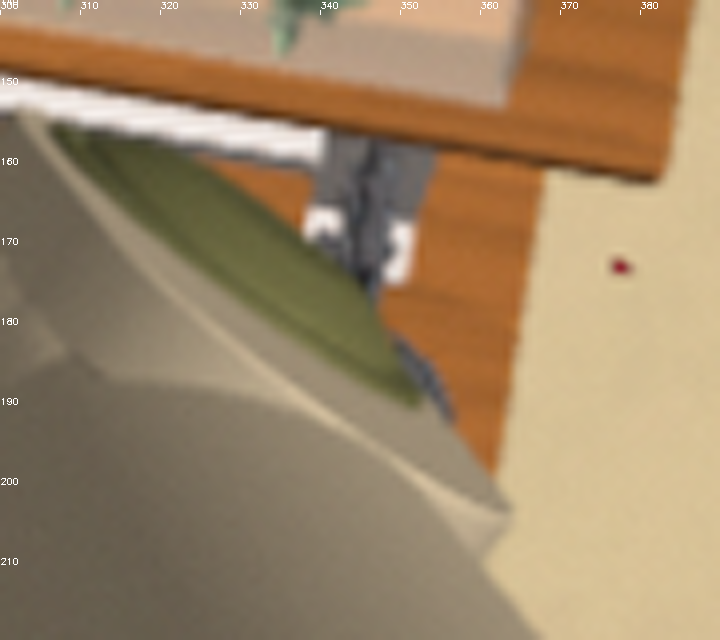

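```bash
python3 - <<'E'
from c import *
s=load("side19")
S0=state();u=np.array([np.cos(YT),np.sin(YT),0])
p=np.array(S0["tcp_pos"]);c0=p-9.7*u
for a in(0,.14,.28):
    piv=np.array([c0[0],c0[1],p[2]-5.8+30]);d=np.array([0,0,-1])*np.cos(a)+u*np.sin(a)
    f=piv+30*d;top=piv-8*d
    w=np.cross(d,[u[1],-u[0],0]);e=[f+16*k*w/np.linalg.norm(w) for k in(-1,1)]
    print(a,"foot",(proj(s,f)[0]+[.47,.55]).round(1),"rim",(proj(s,top)[0]+[.47,.55]).round(1),f.round(1),[x.round(1).tolist() for x in e])
crop(s,320,150,40,35,18,"s19d.png")
E
```

```text
0 foot [333.9 176.5] rim [334.3 164.1] [491.4 -28.5 175.3] [[503.8, -38.5, 175.3], [478.9, -18.4, 175.3]]
0.14 foot [333.1 175.7] rim [334.5 164.3] [494.6 -31.1 175.6] [[506.9, -41.1, 177.8], [482.3, -21.1, 173.4]]
0.28 foot [332.3 174.7] rim [334.7 164.6] [497.8 -33.7 176.5] [[509.8, -43.3, 180.9], [485.8, -24.0, 172.1]]
```

View pics/s19d.png

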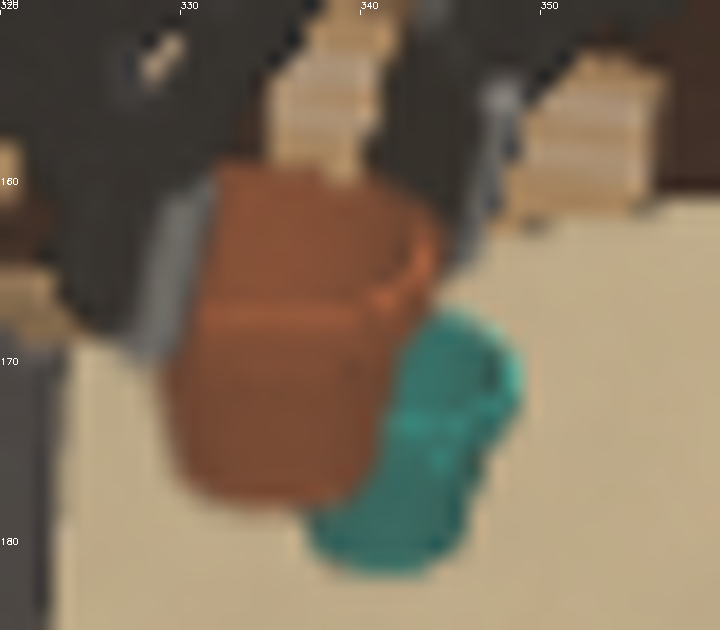

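Request:
{"fn": "play_rows", "kwargs": {"delta_pos": [[2,-2,10],[2,-2,10],[2,-1,10],[2,-1,10],[1,0,6]], "twist": [[0,-0.001,0.003],[0,-0.001,0.003],[0,-0.001,0.003],[0,-0.001,0.003],[0,0,0]], "grip": [-1,-1,-1,-1,-1]}}

```text
clock: 22.4
tcp_pos: [499.4, -38.8, 133.7]
eef_rot: [3.139, 0.281, 2.472]
ft_force: [0.7, -0.2, -0.8]
grip_width: 44.5
```

```bash
python3 - <<'E'
from c import *
s=load("side19");print(onz(s,(334.9-.47,176-.55),176))
dev();plan(pt(5),RP(YT),3,-1,dec=1)
s,t=look(20)
crop(s,300,145,60,65,11,"s20c.png")
E
```

```text
[489.34663559 -31.03946716 176.        ]
22.4 q [-0.    0.41 -0.24  2.34  0.98  0.38 -0.23] p [499.4 -38.8 133.7] r [3.139 0.281 2.472] F [ 0.7 -0.2 -0.8] g 44.5
seat dev [-68.98  -5.9  -19.06] Fstand [ 0.7 -0.  -0.8]
dist 14.6 rot 0.011 need rows 0.24
{"delta_pos": [[0.5, -2.1, 4.3], [0.5, -2.1, 4.3], [0.5, -2.1, 4.3]], "twist": [[0.002, 0.001, 0.003], [0.002, 0.001, 0.003], [0.002, 0.001, 0.003]], "grip": [-1, -1, -1]}
```

View pics/s20c.png

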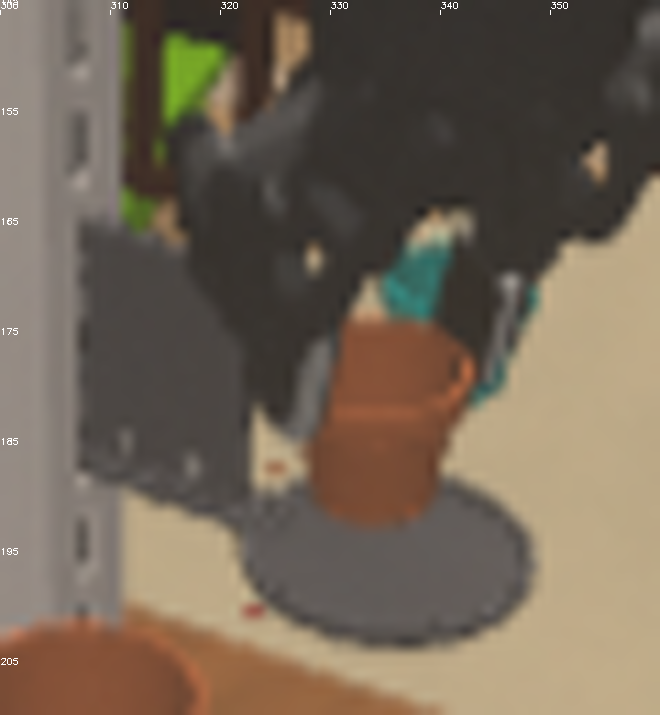

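```bash
python3 - <<'E'
from c import *
plan([498.3,-44.5,121],RP(YT),3,-1,dec=1)
R0=Rot.from_euler("xyz",state()["eef_rot"]);print("1mm down",R0.inv().apply([0,0,-1]).round(2))
E
```

```text
dist 13.9 rot 0.011 need rows 0.23
{"delta_pos": [[0.3, -1.7, 4.3], [0.3, -1.7, 4.3], [0.3, -1.7, 4.3]], "twist": [[0.002, 0.0, 0.003], [0.002, 0.0, 0.003], [0.002, 0.0, 0.003]], "grip": [-1, -1, -1]}
1mm down [ 0.28 -0.    0.96]
```

Request:
{"fn": "play_rows", "kwargs": {"delta_pos": [[0.3,-1.7,4.3],[0.3,-1.7,4.3],[0.3,-1.7,4],[0,0,0]], "twist": [[0.002,0,0.003],[0.002,0,0.003],[0.002,0,0.003],[0,0,0]], "grip": [-1,-1,-1,-1]}}

```text
clock: 23.0
tcp_pos: [498.6, -44.8, 121.1]
eef_rot: [-3.141, 0.281, 2.462]
ft_force: [0.3, -0.3, -0.5]
grip_width: 44.9
```

```bash
python3 - <<'E'
from c import *
dev();plan([498.3,-44.5,117],RP(YT),2,-1,dec=1)
s,t=look(21)
crop(s,300,145,60,65,11,"s21c.png")
E
```

```text
23.0 q [-0.03  0.43 -0.2   2.36  1.04  0.35 -0.3 ] p [498.6 -44.8 121.1] r [-3.141  0.281  2.462] F [ 0.3 -0.3 -0.5] g 44.9
seat dev [-68.98 -12.17 -31.66] Fstand [ 0.3 -0.2 -0.5]
dist 4.1 rot 0.002 need rows 0.07
{"delta_pos": [[0.8, 0.1, 1.9], [0.8, 0.1, 1.9]], "twist": [[-0.0, 0.001, 0.0], [-0.0, 0.001, 0.0]], "grip": [-1, -1]}
```

View pics/s21c.png

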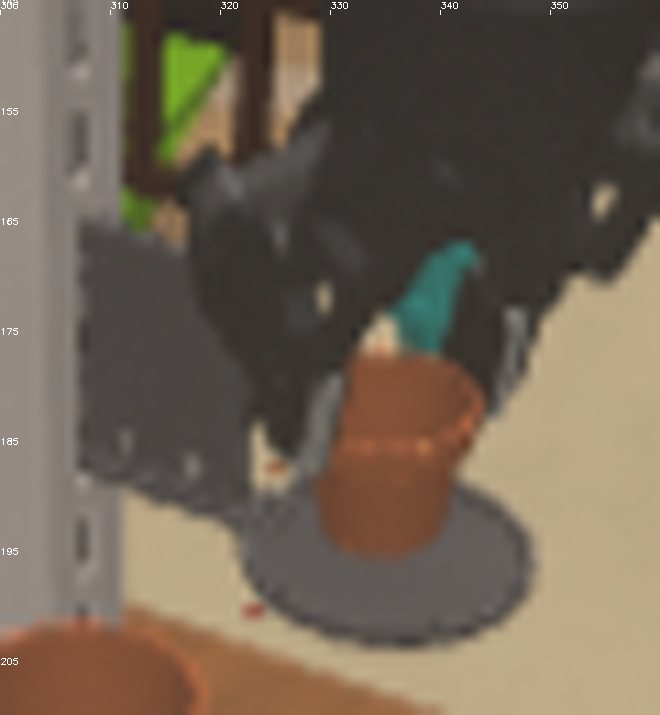

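Request:
{"fn": "play_rows", "kwargs": {"delta_pos": [[0.8,0,1.9],[0.8,0,1.9],[0,0,0]], "twist": [[0,0,0],[0,0,0],[0,0,0]], "grip": [-1,-1,-1]}}

```text
clock: 23.48
tcp_pos: [498.5, -44.3, 117.2]
eef_rot: [3.141, 0.282, 2.462]
ft_force: [0.2, -0.6, -0.2]
grip_width: 44.3
```

```bash
python3 - <<'E'
from c import *
dev()
E
```

```text
23.475 q [-0.04  0.44 -0.18  2.36  1.07  0.34 -0.33] p [498.5 -44.3 117.2] r [3.141 0.282 2.462] F [ 0.2 -0.6 -0.2] g 44.3
seat dev [-69.11 -11.59 -35.54] Fstand [ 0.2 -0.5 -0.2]
```

Request:
{"fn": "play_rows", "kwargs": {"delta_pos": [[0.6,0,1.9],[0.6,0,1.9]], "twist": [[0,0,0],[0,0,0]], "grip": [-1,-1]}}

```text
clock: 23.72
tcp_pos: [498.6, -44.2, 113.3]
eef_rot: [3.141, 0.282, 2.462]
ft_force: [-0.3, 0.0, 5.5]
grip_width: 44.1
```

```bash
python3 - <<'E'
from c import *
dev()
s,t=look(22)
crop(s,300,145,60,65,11,"s22c.png")
E
```

```text
23.725 q [-0.05  0.44 -0.17  2.36  1.1   0.32 -0.35] p [498.6 -44.2 113.3] r [3.141 0.282 2.462] F [-0.3  0.   5.5] g 44.1
seat dev [-68.97 -11.48 -39.5 ] Fstand [-0.3 -0.   5.5]
```

View pics/s22c.png

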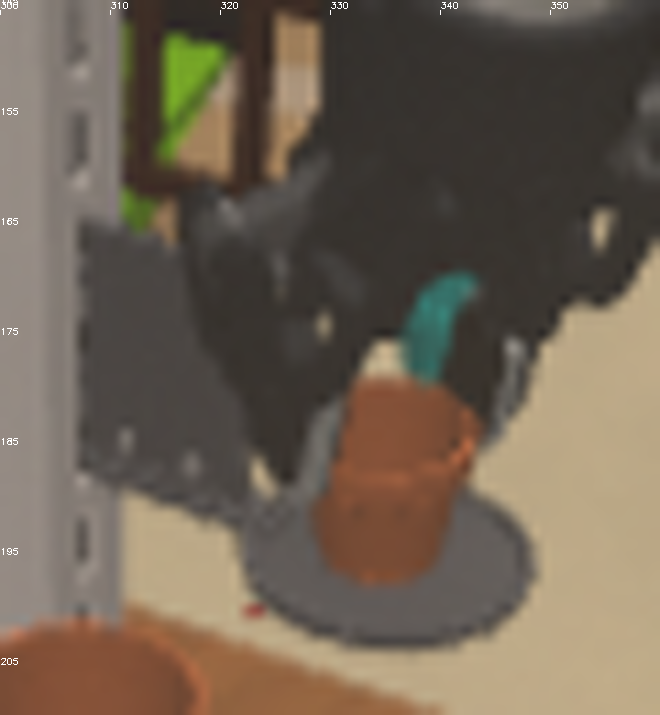

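Request:
{"fn": "play_rows", "kwargs": {"delta_pos": [[0.3,0,1],[0,0,0]], "twist": [[0,0,0],[0,0,0]], "grip": [-1,-1]}}

```text
clock: 24.08
tcp_pos: [499.0, -44.2, 112.8]
eef_rot: [3.141, 0.283, 2.462]
ft_force: [-2.0, 0.9, 5.3]
grip_width: 44.4
```

Request:
{"fn": "play_rows", "kwargs": {"delta_pos": [[0,0,0],[0,0,0],[0,0,0],[0,0,0]], "twist": [[0,0,0],[0,0,0],[0,0,0],[0,0,0]], "grip": [0.45,0.45,0.45,0.45]}}

```text
clock: 24.58
tcp_pos: [498.9, -44.2, 112.6]
eef_rot: [3.141, 0.283, 2.462]
ft_force: [0.0, -0.2, -0.1]
grip_width: 61.9
```

```bash
python3 - <<'E'
from c import *
dev()
s,t=look(23)
crop(s,300,145,60,65,11,"s23c.png")
E
```

```text
24.575 q [-0.05  0.45 -0.17  2.37  1.11  0.32 -0.36] p [498.9 -44.2 112.6] r [3.141 0.283 2.462] F [ 0.  -0.2 -0.1] g 61.9
seat dev [-68.7  -11.48 -40.13] Fstand [ 0.1 -0.2 -0.1]
```

View pics/s23c.png

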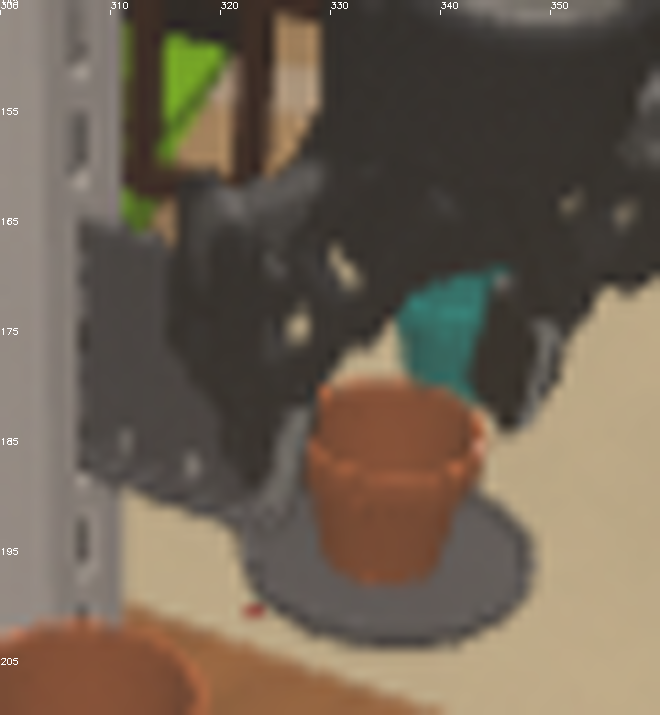

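Request:
{"fn": "play_rows", "kwargs": {"delta_pos": [[0,0,-5],[0,0,-12],[0,0,-18],[0,0,-22],[0,0,-25]], "twist": [[0,0,0],[0,0,0],[0,0,0],[0,0,0],[0,0,0]], "grip": [0.6,0.6,0.6,0.6,0.6]}}

```text
clock: 25.3
tcp_pos: [479.1, -29.1, 192.9]
eef_rot: [-3.139, 0.279, 2.463]
ft_force: [-0.2, 1.1, -0.0]
grip_width: 68.4
```

```bash
python3 - <<'E'
from c import *
dev();plan([460,-200,230],RP(-.9),5,.6)
E
```

```text
25.3 q [ 0.08  0.29 -0.37  2.31  0.73  0.51 -0.01] p [479.1 -29.1 192.9] r [-3.139  0.279  2.463] F [-0.2  1.1 -0. ] g 68.4
seat dev [-90.72   0.31  40.09] Fstand [-0.4  1.  -0. ]
dist 175.9 rot 0.221 need rows 2.93
{"delta_pos": [[-20.0, -29.0, -2.0], [-21.0, -28.0, -2.0], [-22.0, -27.0, -1.0], [-23.0, -26.0, -1.0], [-24.0, -25.0, -1.0]], "twist": [[0.012, 0.0, 0.043], [0.012, 0.0, 0.043], [0.012, 0.0, 0.043], [0.012, 0.0, 0.043], [0.012, 0.0, 0.043]], "grip": [0.6, 0.6, 0.6, 0.6, 0.6]}
```

Request:
{"fn": "play_rows", "kwargs": {"delta_pos": [[-20,-29,-2],[-21,-28,-2],[-22,-27,-1],[-23,-26,-1],[-24,-25,-1]], "twist": [[0.012,0,0.043],[0.012,0,0.043],[0.012,0,0.043],[0.012,0,0.043],[0.012,0,0.043]], "grip": [0.6,0.6,0.6,0.6,0.6]}}

```text
clock: 25.92
tcp_pos: [459.5, -199.6, 234.7]
eef_rot: [3.138, 0.281, 2.238]
ft_force: [0.5, 0.7, -0.5]
grip_width: 68.6
```

```bash
python3 - <<'E'
from c import *
dev()
s,t=look(24)
crop(s,260,150,100,90,8,"s24c.png");crop(t,250,140,140,90,5,"t24c.png")
cv2.imwrite("pics/top24.png",t["pixels"][:,:,::-1])
E
```

```text
25.925 q [ 0.43  0.23 -0.32  2.24  0.53  0.54  0.36] p [ 459.5 -199.6  234.7] r [3.138 0.281 2.238] F [ 0.5  0.7 -0.5] g 68.6
seat dev [ -85.19 -173.61   81.88] Fstand [ 0.4  0.8 -0.5]
```

View pics/s24c.png

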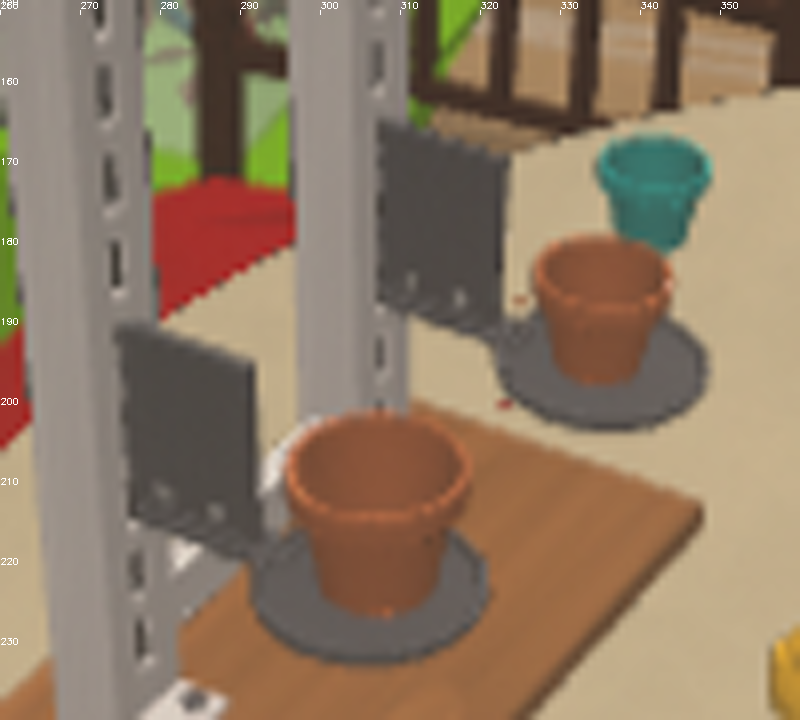

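View pics/t24c.png

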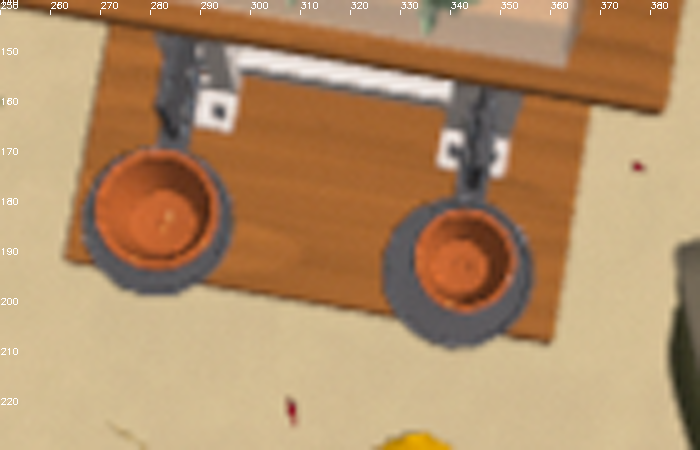

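View pics/top24.png

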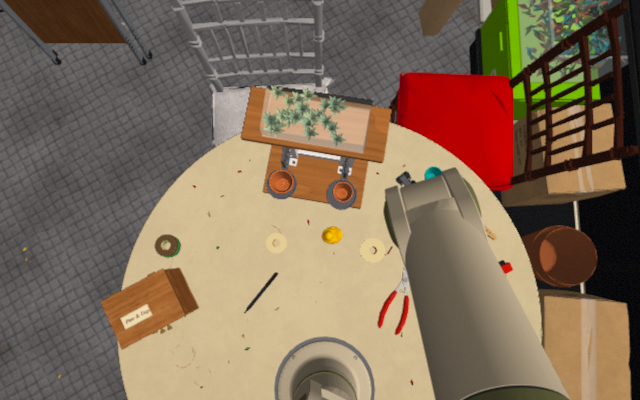

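```bash
python3 - <<'E'
from c import *
s,t=load("side24"),load("top24")
print("tray",onz(t,(341.2,194.6),113),"foot",onz(t,(341.9,193.2),112),"rim",onz(t,(342.6,192.2),149))
print("tri rim",tri(s,((535+672)/16+260-.5-.47,(235+310)/16+150-.5-.55),t,(342.5,192)))
st();r=hand_in();print(r)
E
```

```text
tray [489.45976329 -37.94804331 113.        ] foot [493.10192075 -39.7214015  112.        ] rim [490.01109975 -39.41051774 149.        ]
tri rim (array([491.02062413, -39.2516795 , 146.76269806]), np.float64(0.39222730414442103))
26.025 q [ 0.44  0.23 -0.32  2.24  0.53  0.54  0.36] p [ 459.2 -201.8  235. ] r [3.138 0.282 2.234] F [0.  0.3 0.2] g 68.7
the job is handed in; nothing more can be done
None
```

The pot arm is hung in the correct slots on the empty upright and the small terracotta pot stands on its tray. I handed the job in at about 26 s.

**Arm:** Both claws went into the slots. It met about 19 N on the way down, then the force dropped as it snapped past the strip. It ended on a hard stop at about 46 N on the wrist. The last pictures show its heel at the same slot level as the fitted arm.

**Pot:** It tilted in the grip while I carried it, then settled upright when I released it on the tray. Its rim centre measures about 2 mm from the tray's centre and its foot about 4 mm.

**Everything else:** The other pot, the gold reel, the red reel and the duck look unmoved in the last top picture, and the gripper was clear of everything with no force on it.

**Checks that disagreed:**
- **Depth:** The tool-based estimate of the arm's seat was about 3 mm short in depth, right at the limit. I put that down to error in where I gripped the arm, but I couldn't confirm it independently.
- **Sag:** The pictures suggest the tray may droop slightly, by roughly 0.03–0.05 rad against a limit of 0.08.
- **Height:** The tray came out about 2 mm lower than the camera fit predicted.

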